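# Probe a lidded pan of sauce through the spoon notch

## Task

Close up the full deep pan with its notched lid, seated down all round on the rim, then take the probe thermometer and gently slant its probe in through the lid's spoon notch until the tip is in the middle of the pan, about halfway down. Finish still holding the thermometer steady there for the reading, with nothing but the gripper carrying it: the thermometer touching neither lid nor pan. Do not shove or tip the pan, and leave the lighter where it lies.

Things in the scene. Friction and masses are not known exactly. Their poses are not given: they have to be found in the camera images.
- deep_pan: Open steel gastronorm pan of orange sauce, 163 (its x) x 177 (y) x 100 mm high, 1.5 kg, loose. Origin: centre of underside, z up; rim top at z = 100 mm. Clear inside 124 (x) x 138 mm (y), inner floor z = 3 mm; a rolled rim goes round the mouth. The sauce is look only and gives no resistance. Its x axis points away from the robot, within 20 degrees.
- deep_pan_middle (a point): Middle of the pan's inside: on its centre axis, 50 mm above its underside, 50 mm below the rim top. The probe tip belongs here.
- notched_lid: The pan's loose steel lid, 158 (its x) x 172 mm (y), 0.22 kg, on the table at left. Origin: centre of the underside of its sunken panel, z up; flange at z = 8 to 10 mm. Sloped panel sides (116 x 130 mm at the top) drop into the pan's mouth, 4 mm play a side, long side to long side, either way round. Seated: origin 92 mm over the pan's underside. Spoon notch in its +x side.
- notched_lid_bail (a point): Middle of the lid's wire bail: a bar 8 mm thick along the lid's y, 56 mm clear between its legs, 28 mm above the lid's origin (26 mm above the panel top). Take it from above, fingers closing along the lid's x; an opening of 40 mm clears the raised flange.
- notched_lid_notch (a point): Middle of the opening that the U-shaped notch leaves with the lid on: lid x = 51, y = 0, z = 6 mm. The notch is 16 mm wide (along lid y) and runs from lid x = 41 mm out to the edge; with the lid seated the pan's wall closes it at 62 mm. The line from here to the pan's middle slopes about 45 degrees. With the notch turned away from the robot the gripper leans out from the robot's side.
- thermometer: Probe thermometer, 218 mm, 90 g, lying at right, nearer or farther (may be swapped with the lighter), probe roughly to the robot's left. White body x = -109 to -4 mm, 36 mm wide (y), 20 mm high; straight steel probe 3.6 mm thick, x = -4 to 109 mm, 10 mm above the underside. Origin: mid-length on the underside, x along the probe, z up out of the display face.
- thermometer_tip (a point): Tip of the steel probe: 109 mm along +x from the thermometer's origin, 10 mm above its underside.
- thermometer_grip (a point): Where to grip: on the middle line of the white body, 50 mm behind the origin, 12 mm above the underside, 36 mm wide along its y; 159 mm from the tip.
- lighter: Long yellow gas lighter with a metal nozzle, 235 x 22 x 26 mm, loose, beside the thermometer; not needed. Origin: middle of its underside.
Not all that is in view belongs to the job. What is shaped like the thermometer but purple is not meant.

How it is judged:
On the way, in this order (a step that is already met when the one before it is completed fails the run):
1. the lid is seated level all round on the pan's rim and let go (x of notched_lid in the frame of deep_pan between -0.006 and 0.006 m and y of notched_lid in the frame of deep_pan between -0.006 and 0.006 m and z of notched_lid in the frame of deep_pan between 0.089 and 0.0955 m and angle between the z axis of notched_lid and the z axis of deep_pan, either way round below 0.03 rad and angle between the x axis of notched_lid and the x axis of deep_pan, either way round below 0.09 rad and angle between notched_lid's own z axis and vertical below 0.1 rad and z of notched_lid_bail in the frame of deep_pan above 0.1 m and contact force between the fingers and notched_lid below 0.1 N and linear speed of notched_lid below 0.02 m/s), for 0.3 s.
2. the thermometer's tip is inside the pan, under the seated lid (x of notched_lid in the frame of deep_pan between -0.006 and 0.006 m and y of notched_lid in the frame of deep_pan between -0.006 and 0.006 m and z of notched_lid in the frame of deep_pan between 0.089 and 0.0955 m and angle between the z axis of notched_lid and the z axis of deep_pan, either way round below 0.03 rad and angle between the x axis of notched_lid and the x axis of deep_pan, either way round below 0.09 rad and angle between notched_lid's own z axis and vertical below 0.1 rad and z of notched_lid_bail in the frame of deep_pan above 0.1 m and z of thermometer_tip in the frame of deep_pan between 0.004 and 0.075 m and x of thermometer_tip in the frame of deep_pan between -0.06 and 0.06 m and y of thermometer_tip in the frame of deep_pan between -0.067 and 0.067 m), for 0.1 s.
At the end, for the whole second after the job is handed in: Lid seated (6 mm, 5 deg in line, 2 deg level); probe tip within 20 mm of the pan's centre axis, 30 to 70 mm above its underside; thermometer gripped over 2 N, at rest, over 100 mm up, touching neither lid nor pan; pan level, moved under 40 mm, lighter under 30 mm (x of notched_lid in the frame of deep_pan between -0.006 and 0.006 m and y of notched_lid in the frame of deep_pan between -0.006 and 0.006 m and z of notched_lid in the frame of deep_pan between 0.089 and 0.0955 m and angle between the z axis of notched_lid and the z axis of deep_pan, either way round below 0.03 rad and angle between the x axis of notched_lid and the x axis of deep_pan, either way round below 0.09 rad and angle between notched_lid's own z axis and vertical below 0.1 rad and z of notched_lid_bail in the frame of deep_pan above 0.1 m and horizontal distance between thermometer_tip and deep_pan_middle below 0.02 m and z of thermometer_tip in the frame of deep_pan between 0.03 and 0.07 m and contact force between thermometer and notched_lid below 0.15 N and contact force between thermometer and deep_pan below 0.15 N and contact force between the fingers and thermometer above 2 N and linear speed of thermometer below 0.02 m/s and height (world z) of thermometer above 0.1 m and angle between deep_pan's own z axis and vertical below 0.05 rad and distance of deep_pan from where it was at the start of the episode below 0.04 m and distance of lighter from where it was at the start of the episode below 0.03 m); the arm keeps its last pose, push and grip.
It fails at once if the pan is shoved more than 40 mm or tipped more than about 10 degrees (distance of deep_pan from where it was at the start of the episode above 0.04 m or angle between deep_pan's own z axis and vertical above 0.17 rad).
It fails at once if the lighter is moved more than 30 mm (distance of lighter from where it was at the start of the episode above 0.03 m).
It fails at once if the thermometer is driven hard against the pan or the lid (over 15 N) (contact force between thermometer and deep_pan above 15 N or contact force between thermometer and notched_lid above 15 N).
It also fails if it takes over 64 s, if anything falls off the work surface, if the arm or the gripper's body presses on something with over 40 N, if the wrist force passes 120 N, or if a joint passes its speed limit or range.

## Robot

A 6-joint arm with a two-finger parallel gripper is mounted at the origin on a cart in front of the work surface, level with it; the furniture and walls round the work are solid. World frame = base frame: x ahead of the robot, y to its left, z up, the work surface at z = 0. Lengths are in m, angles in rad, forces in N, time in s.
With the tool pointing down it reaches from about 0.3 to 0.75 m from the base axis. Payload 8.5 kg.
Tool frame: the origin (TCP) lies between the finger pads; the fingertips stand 25 mm ahead of it and the grasp point (between the pads) lies 6 mm ahead of it; z points along the fingers, y is the line along which they close (so a half turn about z gives the same grasp; the last joint's range is limited). The gripper opens to 88 mm and grips with 3 to 60 N. Pads are 18 mm wide; open, the fingers measure 123 mm over their backs; the gripper's body (75 mm by 187 mm) begins 45 mm behind the grasp point.
Start: joints at [-1.37, 0.381, 1.297, -0, 1.464, -0.215], TCP at [0.222, -0.503, 0.264] pointing down, gripper open.
Joint ranges: [-3.11, 3.11], [-0.89, 2.33], [0.22, 2.48], [-1.42, 4.56], [0.17, 2.85], [-2.88, 2.88]. Speed limits (rad/s): [2.39, 2.39, 3.14, 3.14, 3.14, 3.14].

## Interface

Orientations are given as a rotation vector (axis times angle).
In Python, from plant import bot gives the robot as it stands.
- The arm moves only by the tool play_rows, never from a script. Its argument "targets" is a list of rows, each a list of 7 numbers: the shift along the tool's x, y, z in mm, then the turn, a rotation vector about the tool's x, y, z in rad, then the opening, from 0 (shut) to 1 (fully open). A call has 1 to 12 rows; each row shifts and turns the commanded pose from where the row before left it, along the tool's axes as they then stand; what a row does not reach is not made up. A row lasts 1/12 s, in which the tool goes at most 41.7 mm and 7.16 degrees, less where a joint would pass 70% of its speed; a pose out of reach is approached as far as the arm can. A call with a gripper value outside its range is refused whole. The fingers move at their own pace and stop on an object; "force" is the grip in N (left out, the last holds). Time passes only in rows, so rows that do not move let the fingers close. It gives the time, the measured TCP pose, the force, the opening and the grip force at its end, in the units of the state.
- bot.get_state(): the state, without advancing time (a new reading comes with each control period).
- bot.camera(name): name is "side" or "top"; returns a dict with "img" (384x512x3 uint8, red, green, blue), "depth" (384x512 float32, m along the optical axis (not along the pixel's ray), 0 where there is no reading), "K" (3x3 intrinsics, pixels), "R" (3x3) and "t" (3): a world point X has camera coordinates R X + t. Camera axes: x right, y down, z forward; pixel columns grow to the right and rows downward; lengths in m; the calibration is good to about 2 mm. A picture is of the moment at which its call begins.
- bot.close_job(): hands the job in; it is judged then, once.
The state is a dict: "time_s": time; "q": joint angles; "dq": joint speeds; "joint_efforts": joint torques, N m; "position": TCP position; "tool_rot": TCP orientation; "ft_force": force on the tool from outside, world axes, zero at the start; "wrist_torque": the same for the moment, N m; "gripper_width": opening from 0.0 (shut) to 1.0 (fully open); "finger_force": force on a finger pad.
Only numpy, scipy, OpenCV 4.12 (cv2) and the standard library are available. Lean on these libraries where they do the work, as an engineer would, in place of code of your own. Each camera call takes 0.05 s, during which the arm holds its last target. There are 200 camera calls.

## Working session

There is one attempt and no reset: what is moved stays moved. The work goes in short steps, Python scripts to look and compute and a tool call to move; the robot and the scene stay as the last step left them, time stands still between calls to the robot, and variables do not carry over. Pictures are saved under pics/ and viewed, at most 11 in all, crops included, and the job is handed in when it is done.

Besides the shell and the picture viewer there is one more tool, called after "Emit:" as name([rows], argument=value, ...), one row to a line, values as JSON. play_rows: Moves the arm, as the interface text tells. Its arguments: {"type":"object","properties":{"targets":{"type":"array","items":{"type":"array","items":{"type":"number"}}},"force":{"type":"number"}},"required":["targets"]}

```bash
mkdir -p pics; ls; python3 - <<'E'
from plant import bot
import cv2,numpy as np
s=bot.get_state();print({k:np.round(v,3).tolist() for k,v in s.items()})
for n in("top","side"):
    c=bot.camera(n);np.savez(f"{n}0.npz",**c);cv2.imwrite(f"pics/{n}0.png",c["img"][:,:,::-1])
    print(n,c["K"].tolist(),c["R"].round(3).tolist(),c["t"].round(3).tolist())
E
```

```text
pics
{'time_s': 0.0, 'q': [-1.37, 0.381, 1.298, -0.0, 1.464, -0.215], 'dq': [-0.0, -0.0, 0.0, 0.0, 0.0, -0.001], 'joint_efforts': [-0.002, -43.793, -22.456, 0.071, 0.035, -0.0], 'position': [0.222, -0.503, 0.263], 'tool_rot': [-3.073, -0.648, 0.0], 'ft_force': [-0.256, -0.537, -0.348], 'wrist_torque': [0.035, 0.003, 0.01], 'finger_force': 0.0, 'gripper_width': 1.001}
top [[403.61083318599265, 0.0, 254.83607177368566], [0.0, 403.61083318599265, 195.66516426789732], [0.0, 0.0, 1.0]] [[-0.039, -0.999, -0.001], [-0.978, 0.038, -0.204], [0.204, -0.007, -0.979]] [-0.12, 0.512, 1.525]
side [[450.72855192141515, 0.0, 256.6686646775058], [0.0, 450.72855192141515, 190.55317040387936], [0.0, 0.0, 1.0]] [[0.183, -0.983, 0.002], [-0.491, -0.093, -0.866], [0.852, 0.158, -0.499]] [-0.245, 0.284, 1.419]
```

View pics/top0.png

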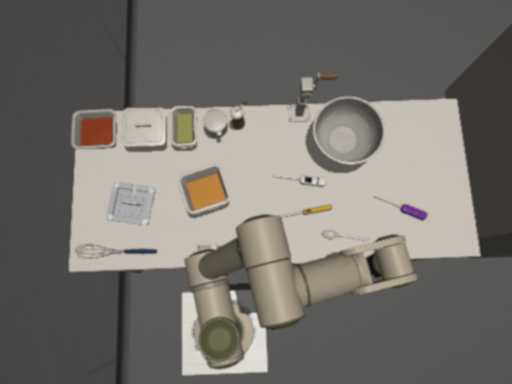

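View pics/side0.png

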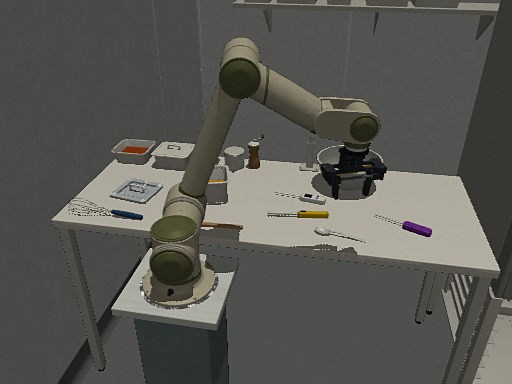

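The top view shows these candidates:
- **Thermometer:** white at (312,181) is the one wanted. The purple look-alike is at (414,212), the yellow lighter at (318,210) and a spoon at (335,235).
- **Lid:** the loose one at (131,204) is wanted, not the covered pan at (143,125).
- **Pan:** orange sauce at (205,190), not the red one at (96,130) or the green one at (184,128).

I'll check the choice in one close crop.

```bash
cat > h.py <<'E'
import numpy as np,cv2
from scipy.spatial.transform import Rotation as Ro
def load(n): return dict(np.load(n))
def ray(c,uv,z):
    uv=np.atleast_2d(uv).astype(float);d=np.c_[uv,np.ones(len(uv))]@np.linalg.inv(c["K"]).T@c["R"]
    o=-c["R"].T@c["t"];return o+d*((z-o[2])/d[:,2])[:,None]
def proj(c,X):
    p=(np.atleast_2d(X)@c["R"].T+c["t"])@c["K"].T;return p[:,:2]/p[:,2:]
def cloud(c):
    h,w=c["depth"].shape;v,u=np.mgrid[:h,:w];d=c["depth"]
    P=np.stack([u*d,v*d,d],-1)@np.linalg.inv(c["K"]).T
    return (P-c["t"])@c["R"]
E
python3 - <<'E'
from h import *
c=load("top0.npz");im=c["img"][:,:,::-1]
a=cv2.resize(im[170:235,98:238],None,fx=5.7,fy=5.7,interpolation=cv2.INTER_CUBIC)
b=cv2.resize(im[165:200,268:338],None,fx=5.7,fy=5.7,interpolation=cv2.INTER_CUBIC)
o=np.zeros((a.shape[0]+b.shape[0],a.shape[1],3),np.uint8);o[:a.shape[0]]=a;o[a.shape[0]:,:b.shape[1]]=b
cv2.imwrite("pics/crop.png",o)
P=cloud(c);hsv=cv2.cvtColor(c["img"],cv2.COLOR_RGB2HSV)
for n,(u0,u1,v0,v1) in dict(lid=(105,158,180,226),pan=(178,232,165,218)).items():
    p=P[v0:v1,u0:u1].reshape(-1,3);print(n,np.round(np.percentile(p[:,2],[1,5,25,50,75,90,95,99]),4))
    m=(P[v0:v1,u0:u1,2]>(0.085 if n=="pan" else 0.004)).astype(np.uint8)
    k,l,st,ce=cv2.connectedComponentsWithStats(m);i=1+np.argmax(st[1:,4]);q=P[v0:v1,u0:u1][l==i]
    print(len(q),cv2.minAreaRect(q[:,:2].astype(np.float32)*1000),st[i])
E
```

```text
lid [-0.0063 -0.0033  0.0014  0.0053  0.0103  0.0142  0.0166  0.0341]
1307 ((414.93817138671875, 145.60736083984375), (686.6675415039062, 200.75369262695312), 66.25448608398438) [   0    0   51   46 1307]
pan [-0.0059 -0.0027  0.0036  0.0393  0.0529  0.1001  0.1028  0.1068]
537 ((389.2880859375, 13.13885498046875), (472.34710693359375, 176.23016357421875), 16.46959114074707) [  0   0  52  49 537]
```

View pics/crop.png

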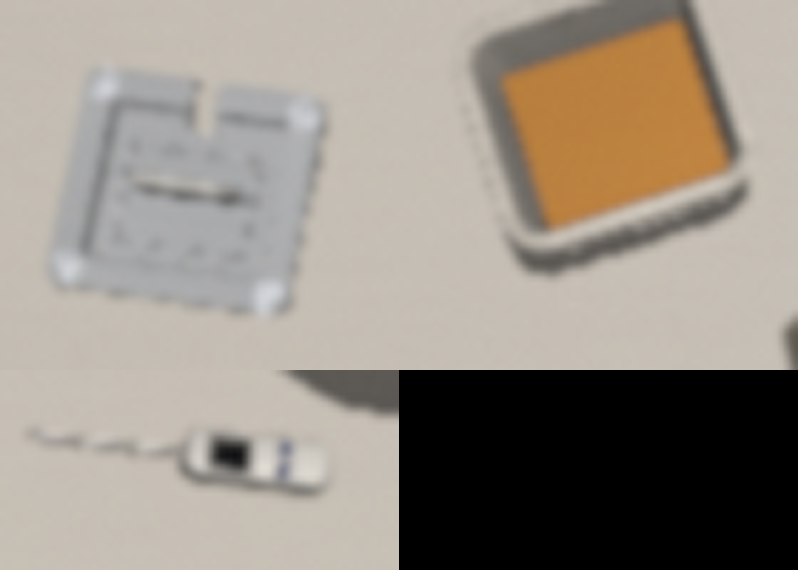

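The crop confirms it. The lid has its notch at the far side, near top pixel (134,188), and its bail runs across the middle. The pan is turned about 15°. The white thermometer has its probe to the left. Next I'll measure all three.

```bash
cat > meas.py <<'E'
from h import *
from plant import bot
import sys
cs=[bot.camera("top") for _ in range(5)]
c=cs[0];c["depth"]=np.median([k["depth"] for k in cs],0);c["img"]=np.mean([k["img"] for k in cs],0).astype(np.uint8)
np.savez("top1.npz",**c)
P=cloud(c);hsv=cv2.cvtColor(c["img"],cv2.COLOR_RGB2HSV)
print("cam",-c["R"].T@c["t"])
def rect(mask,box,z,name):
    u0,u1,v0,v1=box;m=np.zeros(mask.shape,np.uint8);m[v0:v1,u0:u1]=mask[v0:v1,u0:u1]
    k,l,st,ce=cv2.connectedComponentsWithStats(m);i=1+np.argmax(st[1:,4]);m=(l==i).astype(np.uint8)
    ct=max(cv2.findContours(m,cv2.RETR_EXTERNAL,cv2.CHAIN_APPROX_NONE)[0],key=cv2.contourArea)[:,0]
    w=ray(c,ct,z)[:,:2].astype(np.float32)*1000
    print(name,"n",st[i],"minrect",cv2.minAreaRect(w)); 
    return w,m
t=P[215:222,105:160];print("table z",np.median(t[...,2]))
I=c["img"].astype(int);b=I[...,0]-I[...,2]
print("tablecol",I[225,100],"lid",I[204,120],"body",I[183,318])
L,_=rect((b<6)&(I.sum(2)>300),(98,165,175,232),.009,"lid")
R,mr=rect((P[...,2]>.085)&(P[...,2]<.118),(175,236,160,220),.1,"rim")
S,_=rect((hsv[...,1]>130)&(hsv[...,0]<20),(175,236,160,220),.05,"sauce")
np.savez("ct.npz",L=L,R=R,S=S)
T,mt=rect((I[...,0]>0)&(P[...,2]>.012)&(P[...,2]<.035),(296,330,170,195),.02,"thermo")
E
python3 meas.py; python3 - <<'E'
import sys;sys.path.insert(0,'.')
from h import *
c=load("top1.npz");I=c["img"].astype(int)
b=(I[...,0]-I[...,2]);np.set_printoptions(linewidth=250)
print(b[172:190,272:330:1]);print(I.sum(2)[174:190,296:330])
P=cloud(c);print((P[174:190,296:330,2]*1000).round().astype(int))
E
```

```text
cam [ 0.18480696 -0.12824151  1.59722076]
table z 0.008452807312655682
tablecol [195 188 178] lid [162 163 163] body [157 157 162]
lid n [ 106  182   49   43 1574] minrect ((505.9529113769531, 360.00067138671875), (171.0877227783203, 157.45986938476562), 79.77640533447266)
rim n [177 164  53  50 549] minrect ((535.2720336914062, 56.13385772705078), (162.93350219726562, 176.0562286376953), 16.608060836791992)
sauce n [187 174  38  35 899] minrect ((534.4041748046875, 53.222660064697266), (108.88069152832031, 129.23196411132812), 16.643848419189453)
thermo n [300 175  26  11 217] minrect ((568.3464965820312, -373.5240783691406), (101.7891845703125, 35.92585372924805), 80.82485961914062)
[[17 17 17 ... 17 17 16]
 [17 17 17 ... 18 18 18]
 [17 16 15 ... 17 18 18]
 ...
 [18 17 18 ... 18 18 18]
 [18 17 18 ... 18 17 18]
 [18 18 17 ... 17 17 18]]
[[570 568 570 569 563 556 555 558 557 557 556 557 558 566 569 571 570 571 570 570 570 569 570 570 568 569 568 569 570 570 570 570 571 571]
 [569 570 570 565 551 534 541 546 529 511 507 513 524 540 553 560 562 560 559 557 555 554 558 567 567 567 567 5
[... 2955 characters left out ...]
18 21 20 17 20 22 21 19 20 20 21 17 20 25 22 20 21 23 12 -1  1  0  1]
 [-1 -1  1  1  0 -4  4  3  3  9  9  8 11 13 15 19 21 16 19 18 18 17 21 22 20 23 18 20 22  3  2  0  0 -2]
 [ 1 -1 -2  0  4  2  1  2  5  0  1  1  2 -1 -2  4  5  5 10  8 14 12 16 15 12 17 19 19 15 -2  1  1  1  0]
 [ 3  1  2  2  1 -4  2  3  7  1  2  1  4  0  0  0  2  3  0  3 -2  2  6  3  4  5  6  4  1  2  2  3  0  3]
 [ 1  3 -2  3  5  2  0 -1  3  1  2  1  0  3  2  1  4  4  2  4  4  2  2  1  1  1  4  2  2  3  2  1  1  5]
 [ 3 -3  5  1  1  0  1  1  5  3  2  3  1  4  4  2  2  0  4  1 -2  3 -1  2  2 -5  2  0 -2 -1  0  2 -2  4]
 [ 4 -2  4  3  2  2  2  0  4  3  0  0  1  4  1  3  3  0  2  1  2  3  1  2  4  1  1  1  0  3  2  5 -3  1]]
```

```bash
cat >> h.py <<'E'
def move(pos,yaw=None,Rt=None,s=None):
    "print shift (tool mm) and rotvec (tool) from the present to target TCP pose; yaw = deg of tool x, pointing down"
    from plant import bot
    s=s or bot.get_state();R0=Ro.from_rotvec(s["tool_rot"])
    if Rt is None:
        y=np.radians(yaw);x=np.array([np.cos(y),np.sin(y),0]);z=np.array([0,0,-1.]);Rt=np.c_[x,np.cross(z,x),z]
    Rt=Ro.from_matrix(Rt)
    d=R0.inv().apply(np.array(pos)-s["position"])*1000
    print("shift now-frame",d.round(1),"in target frame",Rt.inv().apply(np.array(pos)-s["position"]).round(4)*1000,"rot",(R0.inv()*Rt).as_rotvec().round(4))
E
python3 - <<'E'
from h import *
c=load("top1.npz");P=cloud(c);I=c["img"].astype(int)
# bail: points above 20mm in lid area
q=P[190:218,112:152].reshape(-1,3);q=q[(q[:,2]>.02)&(q[:,2]<.05)];print("bail",len(q),q.mean(0),np.median(q,0),cv2.minAreaRect(q[:,:2].astype(np.float32)*1000))
# probe pixels: darker/lighter deviation from local table
I2=c["img"].astype(float);d=np.abs(I2-cv2.medianBlur(c["img"],21)).sum(2)
vv,uu=np.nonzero(d[170:186,266:299]>25);w=ray(c,np.c_[uu+266,vv+170],.010)*1000
print("probe",len(w)); print(w[np.argsort(w[:,1])][::3,:2].round(0).tolist())
b=P[95:172,305:390].reshape(-1,3);b=b[b[:,2]>.04];print("bowl",np.percentile(b,[1,99],axis=0), b[b[:,0].argsort()][:200:12].round(3).tolist())
y=P[203:218,280:335].reshape(-1,3);y=y[y[:,2]>.012];print("lighter",y.min(0),y.max(0))
move([.506,.360,.20],79.8)
E
```

```text
bail 40 [0.50562874 0.35870844 0.03155027] [0.50516024 0.35784114 0.03260278] ((506.29779052734375, 360.3064270019531), (71.9827651977539, 8.114234924316406), 79.99320983886719)
probe 74
[[582.0, -317.0], [570.0, -317.0], [578.0, -313.0], [578.0, -309.0], [574.0, -305.0], [579.0, -297.0], [579.0, -293.0], [583.0, -289.0], [588.0, -285.0], [575.0, -284.0], [580.0, -281.0], [580.0, -277.0], [580.0, -273.0], [584.0, -265.0], [580.0, -260.0], [589.0, -253.0], [589.0, -249.0], [593.0, -245.0], [594.0, -241.0], [590.0, -237.0], [586.0, -232.0], [594.0, -225.0], [599.0, -221.0], [599.0, -217.0], [599.0, -213.0]]
bowl [[ 0.60711725 -0.64340031  0.04067436]
 [ 0.87242372 -0.34902555  0.13878023]] [[0.603, -0.522, 0.127], [0.605, -0.481, 0.125], [0.608, -0.531, 0.124], [0.61, -0.486, 0.121], [0.612, -0.52, 0.123], [0.614, -0.558, 0.125], [0.618, -0.467, 0.124], [0.621, -0.574, 0.125], [0.625, -0.578, 0.126], [0.63, -0.579, 0.124], [0.634, -0.452, 0.072], [0.637, -0.599, 0.124], [0.639, -0.427, 0.123], [0.643, -0.419, 0.126], [0.645, -0.6, 0.122], [0.648, -0.409, 0.125], [0.652, -0.409, 0.125]]
lighter [ 0.32899498 -0.44072476  0.01266965] [ 0.46959253 -0.19290307  0.64658953]
shift now-frame [ 608.3 -674.9   63.9] in target frame [899.7 126.5  63.6] rot [-3.00e-04 -2.00e-04 -9.77e-01]
```

Emit:
play_rows([
  [25,-28,2.5,0,0,0,1],
  [25,-28,2.5,0,0,0,1],
  [25,-28,2.5,0,0,0,1],
  [25,-28,2.5,0,0,0,1],
  [25,-28,2.5,0,0,0,1],
  [25,-28,2.5,0,0,0,1],
  [25,-28,2.5,0,0,0,1],
  [25,-28,2.5,0,0,0,1],
  [25,-28,2.5,0,0,0,1],
  [25,-28,2.5,0,0,0,1],
  [25,-28,2.5,0,0,0,1],
  [25,-28,2.5,0,0,0,1],
])

```text
time_s: 1.35
position: [0.361, -0.0728, 0.2339]
tool_rot: [3.074, 0.648, 0.001]
ft_force: [1.0, -0.5, -0.1]
gripper_width: 1.002
finger_force: 0.0
```

Emit:
play_rows([
  [25,-28,2.5,0,0,0,0.46],
  [25,-28,2.5,0,0,0,0.46],
  [25,-28,2.5,0,0,0,0.46],
  [25,-28,2.5,0,0,0,0.46],
  [25,-28,2.5,0,0,0,0.46],
  [25,-28,2.5,0,0,0,0.46],
  [25,-28,2.5,0,0,0,0.46],
  [25,-28,2.5,0,0,0,0.46],
  [25,-28,2.5,0,0,0,0.46],
  [25,-28,2.5,0,0,0,0.46],
  [25,-28,2.5,0,0,0,0.46],
  [25,-28,2.5,0,0,0,0.46],
])

```text
time_s: 2.35
position: [0.4997, 0.356, 0.2035]
tool_rot: [3.074, 0.649, -0.0]
ft_force: [1.2, 0.7, 1.6]
gripper_width: 0.46
finger_force: 0.0
```

Emit:
play_rows([
  [0,0,0,0,0,-0.108,0.46],
  [0,0,0,0,0,-0.108,0.46],
  [0,0,0,0,0,-0.108,0.46],
  [0,0,0,0,0,-0.108,0.46],
  [0,0,0,0,0,-0.108,0.46],
  [0,0,0,0,0,-0.108,0.46],
  [0,0,0,0,0,-0.108,0.46],
  [0,0,0,0,0,-0.108,0.46],
  [0,0,0,0,0,-0.108,0.46],
  [0,0,0,0,0,0,0.46],
])

```text
time_s: 3.18
position: [0.4996, 0.354, 0.2037]
tool_rot: [-2.411, -2.014, 0.0]
ft_force: [-0.1, 0.4, 0.6]
gripper_width: 0.458
finger_force: 0.0
```

```bash
python3 - <<'E'
from h import *
from plant import bot
s=bot.get_state();print(s["time_s"],s["q"],s["position"],s["ft_force"],s["gripper_width"])
# grasp point at bail z=.028 -> TCP .034
move([.506,.360,.034],80)
c=bot.camera("top");np.savez("top2.npz",**c);P=cloud(c)
# bowl circle from rim points
b=P[95:180,300:395].reshape(-1,3);b=b[(b[:,2]>.115)&(b[:,2]<.14)]
from scipy.optimize import least_squares
f=least_squares(lambda p:np.hypot(b[:,0]-p[0],b[:,1]-p[1])-p[2],[.74,-.5,.14],loss="soft_l1",f_scale=.004);r=np.hypot(b[:,0]-f.x[0],b[:,1]-f.x[1])
print("bowl",f.x,np.percentile(r,[5,50,95,99]),np.percentile(b[:,2],95))
# pan again, now the arm is elsewhere
c1=c;hsv=cv2.cvtColor(c["img"],cv2.COLOR_RGB2HSV)
for nm,m,z in(("rim",(P[...,2]>.085)&(P[...,2]<.118),.1),("sauce",(hsv[...,1]>130)&(hsv[...,0]<20),.05)):
    k=np.zeros(m.shape,np.uint8);k[160:225,175:236]=m[160:225,175:236]
    _,l,st,_=cv2.connectedComponentsWithStats(k);i=1+np.argmax(st[1:,4]);vu=np.argwhere(l==i)
    print(nm,st[i],cv2.minAreaRect((ray(c,vu[:,::-1],z)[:,:2]*1000).astype(np.float32)))
y=(hsv[...,1]>150)&(hsv[...,0]>15)&(hsv[...,0]<32);y[:195]=0;y[230:]=0;y[:,:275]=0;vu=np.argwhere(y);w=ray(c,vu[:,::-1],.02);print("lighter",w.min(0),w.max(0))
cv2.imwrite("pics/top2.png",cv2.resize(c["img"][100:260,90:350,::-1],None,fx=3,fy=3,interpolation=cv2.INTER_CUBIC))
E
```

```text
3.1833 [4.23345886e-01 5.35054931e-01 1.21343855e+00 1.86961286e-05
 1.39329317e+00 6.02502923e-01] [0.49956795 0.35398307 0.20367453] [-0.10106967  0.37606663  0.55532327] 0.45772408462036035
shift now-frame [  7.1   5.3 169.7] in target frame [  7.    5.3 169.7] rot [-0.0002  0.0001 -0.0046]
bowl [ 0.73929005 -0.50868513  0.13360002] [0.12820664 0.13338076 0.14057208 0.20798693] 0.13091823331786578
rim [177 164  53  50 541] ((535.2720336914062, 56.13384246826172), (162.93350219726562, 176.0562286376953), 16.608060836791992)
sauce [187 174  38  35 899] ((533.8118896484375, 52.94367599487305), (110.12256622314453, 129.0677032470703), 16.672992706298828)
lighter [ 0.43601627 -0.43613609  0.02      ] [ 0.46102696 -0.33146925  0.02      ]
```

Emit:
play_rows([
  [3.5,2.6,30,0,0,-0.005,0.46],
  [3.5,2.7,30,0,0,0,0.46],
  [0,0,30,0,0,0,0.46],
  [0,0,25,0,0,0,0.46],
  [0,0,20,0,0,0,0.46],
  [0,0,15,0,0,0,0.46],
  [0,0,10,0,0,0,0.46],
  [0,0,6,0,0,0,0.46],
  [0,0,4,0,0,0,0.46],
  [0,0,0,0,0,0,0.46],
], force=25)

```text
time_s: 4.07
position: [0.5061, 0.3599, 0.0336]
tool_rot: [-2.411, -2.014, 0.0]
ft_force: [-0.5, 0.2, -0.6]
gripper_width: 0.458
finger_force: 0.0
```

Emit:
play_rows([
  [0,0,0,0,0,0,0.2],
  [0,0,0,0,0,0,0],
  [0,0,0,0,0,0,0],
  [0,0,0,0,0,0,0],
  [0,0,0,0,0,0,0],
  [0,0,0,0,0,0,0],
])

```text
time_s: 4.57
position: [0.5061, 0.36, 0.034]
tool_rot: [2.41, 2.015, 0.001]
ft_force: [-0.4, 0.4, 0.5]
gripper_width: 0.071
finger_force: 24.5
```

Emit:
play_rows([
  [0,0,-3,0,0,0,0],
  [0,0,-6,0,0,0,0],
  [0,0,-12,0,0,0,0],
  [0,0,-20,0,0,0,0],
  [0,0,-25,0,0,0,0],
  [0,0,-30,0,0,0,0],
  [0,0,-30,0,0,0,0],
  [0,0,-30,0,0,0,0],
  [0,0,-10,0,0,0,0],
  [0,0,0,0,0,0,0],
  [0,0,0,0,0,0,0],
  [0,0,0,0,0,0,0],
])

```text
time_s: 5.57
position: [0.5054, 0.3596, 0.1977]
tool_rot: [-2.409, -2.014, 0.005]
ft_force: [-0.2, 0.6, -2.0]
gripper_width: 0.074
finger_force: 24.8
```

```bash
python3 - <<'E'
from h import *
from plant import bot
s=bot.get_state();print(s["time_s"],s["q"],s["position"],s["ft_force"],s["gripper_width"])
move([.535,.056,.20],106.6)
c=bot.camera("top");np.savez("top3.npz",**c);d=bot.camera("side");np.savez("side3.npz",**d)
a=cv2.resize(c["img"][140:260,90:250],None,fx=2.4,fy=2.4);b=cv2.resize(d["img"][60:240,80:320],None,fx=1.6,fy=1.6)
cv2.imwrite("pics/l3.png",np.hstack([a,b])[...,::-1])
E
```

```text
5.5667 [4.27761550e-01 5.54958789e-01 1.19490808e+00 1.95105112e-05
 1.39535417e+00 6.05866862e-01] [0.5054099  0.35956402 0.19768491] [-0.2044058   0.57463358 -1.95523254] 0.07396298512843834
shift now-frame [-293.5   82.9   -2. ] in target frame [-299.4  -58.4   -2.3] rot [-0.0034  0.0013 -0.4678]
```

View pics/l3.png

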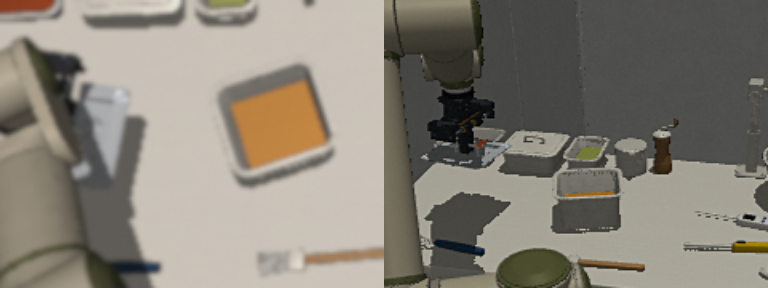

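The lid is held clear and level, and the pan at about (205,190) in the top frame is unobstructed. I'll carry the lid over and cross-check the pan in the side view.

Emit:
play_rows([
  [-15,4,0,0,0,0,0],
  [-29,8,0,0,0,0,0],
  [-32,9,0,0,0,0,0],
  [-32,9,0,0,0,0,0],
  [-32,9,0,0,0,0,0],
  [-32,9,0,0,0,0,0],
  [-32,9,0,0,0,0,0],
  [-32,9,0,0,0,0,0],
  [-29,8,0,0,0,0,0],
  [-18,6,0,0,0,0,0],
  [-10,3,0,0,0,0,0],
  [0,0,0,0,0,0,0],
])

```text
time_s: 6.67
position: [0.5358, 0.0548, 0.1992]
tool_rot: [-2.413, -2.012, 0.001]
ft_force: [0.4, 0.2, -2.3]
gripper_width: 0.07
finger_force: 24.8
```

Emit:
play_rows([
  [0,0,0,0,0,-0.06,0],
  [0,0,0,0,0,-0.068,0],
  [0,0,0,0,0,-0.07,0],
  [0,0,0,0,0,-0.07,0],
  [0,0,0,0,0,-0.07,0],
  [0,0,0,0,0,-0.07,0],
  [0,0,0,0,0,-0.06,0],
  [0,0,0,0,0,0,0],
  [0,0,0,0,0,0,0],
  [0,0,0,0,0,0,0],
])

```text
time_s: 7.5
position: [0.5357, 0.0575, 0.1996]
tool_rot: [-1.878, -2.518, 0.0]
ft_force: [-0.1, 0.3, -1.6]
gripper_width: 0.073
finger_force: 24.8
```

```bash
python3 - <<'E'
from h import *
from plant import bot
s=bot.get_state();print(s["time_s"],s["position"],s["ft_force"],s["gripper_width"])
move([.535,.056,.15],106.6)
c=load("side3.npz");P=cloud(c);m=(P[...,2]>.088)&(P[...,2]<.112)
k=np.zeros(m.shape,np.uint8);k[150:220,180:240]=m[150:220,180:240]
_,l,st,_=cv2.connectedComponentsWithStats(k,connectivity=8);i=1+np.argmax(st[1:,4]);vu=np.argwhere(l==i)
print("siderim",st[i],cv2.minAreaRect((ray(c,vu[:,::-1],.1)[:,:2]*1000).astype(np.float32)), cv2.minAreaRect((P[l==i][:,:2]*1000).astype(np.float32)))
# held lid outline in side and top view by depth height
for n in("side","top"):
    c=bot.camera(n);np.savez(n+"4.npz",**c);P=cloud(c);z=P[...,2];b=(z>.14)&(z<.19)&(np.hypot(P[...,0]-.535,P[...,1]-.056)<.13)
    q=P[b];print(n,b.sum(),np.percentile(z[b],[5,25,50,75,95]),cv2.minAreaRect((q[:,:2]*1000).astype(np.float32)))
    A=np.c_[q[:,:2]-[.535,.056],np.ones(len(q))]
    w=np.ones(len(q),bool)
    for _ in range(8): 
        f=np.linalg.lstsq(A[w],q[w,2],rcond=None)[0];w=np.abs(A@f-q[:,2])<.006
    print(" plane slopes",f,w.sum())
E
```

```text
7.5 [0.53568167 0.05745777 0.19959789] [-0.07743282  0.33488428 -1.61385175] 0.07283572075805347
shift now-frame [-1.2 -1.1 49.6] in target frame [-1.2 -1.1 49.6] rot [-0.0003 -0.0003 -0.0008]
siderim [185 165  45  21 318] ((526.1635131835938, 53.359169006347656), (174.6051483154297, 176.21888732910156), 15.423318862915039) ((532.3772583007812, 55.460975646972656), (171.52609252929688, 176.85577392578125), 15.712117195129395)
side 647 [0.16564314 0.16850661 0.17361797 0.17616898 0.17945596] ((534.1842041015625, 58.59883117675781), (167.5294189453125, 172.3461151123047), 15.739643096923828)
 plane slopes [-0.02726955 -0.013452    0.17290426] 531
top 561 [0.16618847 0.17100388 0.1751738  0.17818494 0.18185806] ((528.3258056640625, 40.06658935546875), (152.72097778320312, 168.4017333984375), 27.76038360595703)
 plane slopes [-0.01082645 -0.03645851  0.17380818] 435
```

Emit:
play_rows([
  [-0.6,-0.5,8,0,0,0,0],
  [-0.6,-0.6,14,0,0,0,0],
  [0,0,14,0,0,0,0],
  [0,0,10,0,0,0,0],
  [0,0,8,0,0,0,0],
  [0,0,5,0,0,0,0],
  [0,0,3,0,0,0,0],
  [0,0,2,0,0,0,0],
  [0,0,2,0,0,0,0],
  [0,0,0,0,0,0,0],
])

```text
time_s: 8.43
position: [0.5352, 0.0554, 0.1337]
tool_rot: [1.877, 2.519, 0.0]
ft_force: [0.1, 1.1, -2.0]
gripper_width: 0.069
finger_force: 24.8
```

Emit:
play_rows([
  [0,0,1.5,0,0,0,0],
  [0,0,1.5,0,0,0,0],
  [0,0,1,0,0,0,0],
  [0,0,1,0,0,0,0],
  [0,0,0,0,0,0,0],
  [0,0,0,0,0,0,0],
])

```text
time_s: 8.93
position: [0.5351, 0.0554, 0.1287]
tool_rot: [-1.877, -2.519, 0.0]
ft_force: [0.7, 0.3, -2.5]
gripper_width: 0.073
finger_force: 24.8
```

Free so far. I'll lower it the last 3 mm and watch the force.

Emit:
play_rows([
  [0,0,1,0,0,0,0],
  [0,0,1,0,0,0,0],
  [0,0,0.5,0,0,0,0],
  [0,0,0,0,0,0,0],
  [0,0,0,0,0,0,0],
])

```text
time_s: 9.35
position: [0.5352, 0.0554, 0.1262]
tool_rot: [-1.877, -2.519, 0.0]
ft_force: [-0.3, 0.3, -2.0]
gripper_width: 0.069
finger_force: 24.8
```

Emit:
play_rows([
  [0,0,0.6,0,0,0,0],
  [0,0,0.6,0,0,0,0],
  [0,0,0.3,0,0,0,0],
  [0,0,0,0,0,0,0],
  [0,0,0,0,0,0,0],
])

```text
time_s: 9.77
position: [0.5352, 0.0554, 0.1252]
tool_rot: [1.877, 2.519, 0.0]
ft_force: [-2.6, -1.1, 6.6]
gripper_width: 0.071
finger_force: 24.2
```

Emit:
play_rows([
  [0,0,0,0,0,0,0.15],
  [0,0,0,0,0,0,0.3],
  [0,0,0,0,0,0,0.42],
  [0,0,0,0,0,0,0.42],
  [0,0,-5,0,0,0,0.42],
  [0,0,-15,0,0,0,0.42],
  [0,0,-25,0,0,0,0.42],
  [0,0,-30,0,0,0,0.42],
  [0,0,-25,0,0,0,0.42],
  [0,0,0,0,0,0,0.42],
])

```text
time_s: 10.6
position: [0.5367, 0.0553, 0.2299]
tool_rot: [1.872, 2.513, 0.007]
ft_force: [-0.6, 0.4, 0.7]
gripper_width: 0.422
finger_force: 0.0
```

```bash
python3 - <<'E'
from h import *
from plant import bot
s=bot.get_state();print(s["time_s"],s["position"],s["ft_force"],s["q"])
d=bot.camera("side");np.savez("side5.npz",**d)
cv2.imwrite("pics/s5.png",cv2.resize(d["img"][140:250,150:280,::-1],None,fx=5,fy=5,interpolation=cv2.INTER_CUBIC))
move([.54,-.32,.25],80)
E
```

```text
10.6 [0.53669612 0.05530706 0.22986716] [-0.61582417  0.39903498  0.66668769] [-1.16887295e-01  3.86219002e-01  1.39097459e+00  9.04164330e-05
  1.35543153e+00 -4.07075830e-01]
shift now-frame [-360.9 -103.3  -22.6] in target frame [-368.9   69.2  -22.8] rot [0.0052 0.0009 0.4646]
```

View pics/s5.png

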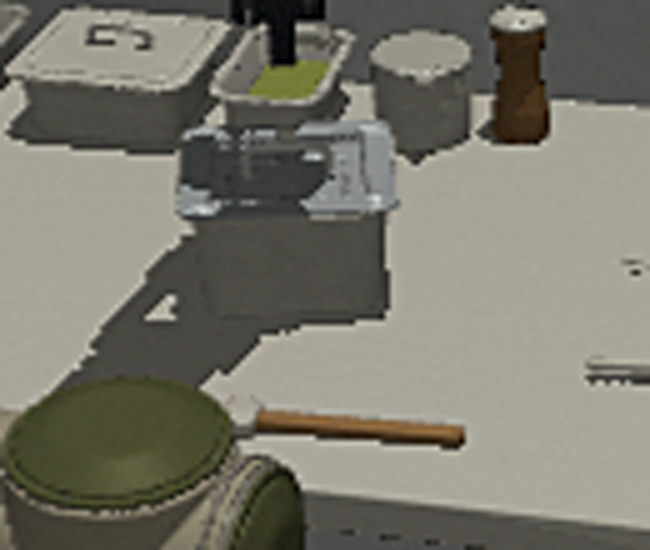

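The lid sits level on the pan in the side view, with its flange line at about crop (180-395,205), just under the gripper. I'll move to the thermometer and check the seating from the top once the arm is clear.

Emit:
play_rows([
  [-20,-6,0,0,0,0,1],
  [-30,-9,0,0,0,0,1],
  [-32,-9,0,0,0,0,1],
  [-34,-10,0,0,0,0,1],
  [-34,-10,0,0,0,0,1],
  [-34,-10,0,0,0,0,1],
  [-34,-10,0,0,0,0,1],
  [-34,-10,0,0,0,0,1],
  [-34,-10,0,0,0,0,1],
  [-34,-10,0,0,0,0,1],
  [-30,-9,0,0,0,0,1],
  [-10,-3,0,0,0,0,1],
])

```text
time_s: 11.65
position: [0.5356, -0.3237, 0.2228]
tool_rot: [-1.88, -2.514, 0.001]
ft_force: [-0.3, -0.2, 0.5]
gripper_width: 1.0
finger_force: 0.0
```

Emit:
play_rows([
  [0,0,0,0,0,0.09,1],
  [0,0,0,0,0,0.09,1],
  [0,0,0,0,0,0.09,1],
  [0,0,0,0,0,0.09,1],
  [0,0,0,0,0,0.1,1],
  [0,0,0,0,0,0,1],
  [0,0,0,0,0,0,1],
])

```text
time_s: 12.23
position: [0.5365, -0.3192, 0.224]
tool_rot: [-2.397, -2.028, 0.0]
ft_force: [-0.5, -0.2, 0.1]
gripper_width: 1.003
finger_force: 0.0
```

```bash
python3 - <<'E'
from h import *
from plant import bot
s=bot.get_state();print(s["time_s"],s["position"],s["ft_force"],s["q"])
move([.556,-.339,.027],80)
cs=[bot.camera("top") for _ in range(3)];c=cs[0];c["depth"]=np.median([k["depth"] for k in cs],0);np.savez("top6.npz",**c)
P=cloud(c);z=P[...,2];I=c["img"].astype(int)
d=np.hypot(P[...,0]-.535,P[...,1]-.056)
m=(z>.085)&(z<.118)&(d<.14);q=P[m]
vu=np.argwhere(m);print("lid+rim",len(q),cv2.minAreaRect((ray(c,vu[:,::-1],.101)[:,:2]*1000).astype(np.float32)))
L=(I[...,0]-I[...,2]<6)&(I.sum(2)>300)&m;k,l,st,_=cv2.connectedComponentsWithStats(L.astype(np.uint8));i=1+np.argmax(st[1:,4]);vu=np.argwhere(l==i)
print("lid col",st[i],cv2.minAreaRect((ray(c,vu[:,::-1],.101)[:,:2]*1000).astype(np.float32)))
for zz in((.097,.108),):
    q=P[l==i]; A=np.c_[q[:,:2]-[.535,.056],np.ones(len(q))];w=q[:,2]>.096
    for _ in range(8): f=np.linalg.lstsq(A[w],q[w,2],rcond=None)[0];w=np.abs(A@f-q[:,2])<.004
    print("plane",f,w.sum())
b=(z>.115)&(z<.15)&(d<.06);print("bail",b.sum(),P[b].mean(0) if b.any() else 0)
cv2.imwrite("pics/t6.png",cv2.resize(c["img"][150:240,160:350,::-1],None,fx=4.2,fy=4.2,interpolation=cv2.INTER_CUBIC))
E
```

```text
12.2333 [ 0.53646442 -0.31922511  0.22399719] [-0.5176742  -0.15000137  0.06400192] [-7.26162348e-01  5.40463303e-01  1.14237531e+00  9.59690666e-05
  1.46027992e+00 -5.59556311e-01]
shift now-frame [-16.4  22.8 197. ] in target frame [-16.1  22.7 197. ] rot [-0.0012 -0.0009  0.0079]
lid+rim 919 ((537.4805908203125, 56.786094665527344), (157.89773559570312, 175.8408966064453), 16.500688552856445)
lid col [178 163  53  37 832] ((538.17333984375, 56.65382766723633), (151.86705017089844, 170.37208557128906), 16.518064498901367)
plane [-0.00313823  0.00214286  0.10287169] 473
bail 6 [0.54488343 0.02481809 0.11997223]
```

View pics/t6.png

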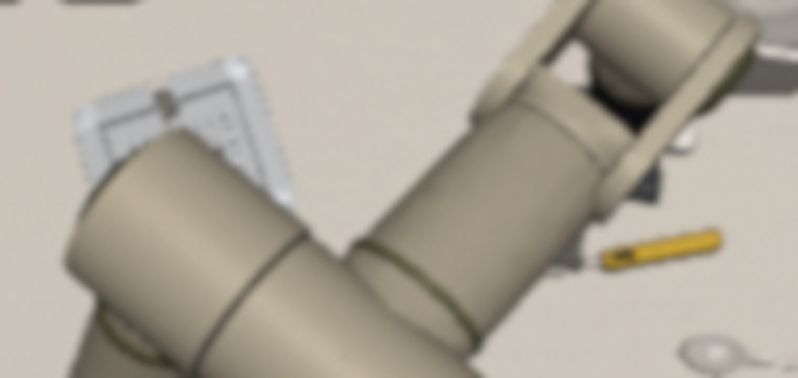

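The lid is seated: its flange plane is at z 0.103 and level within 0.004 rad, aligned at 16.5°, with the notch at crop (167,103). Next is the thermometer. I'll descend 18 mm short of centre, to stay clear of the bowl, and let the fingers draw it in.

Emit:
play_rows([
  [-8,11,5,0,0,0.004,1],
  [-8,12,10,0,0,0.004,1],
  [0,0,25,0,0,0,1],
  [0,0,35,0,0,0,1],
  [0,0,35,0,0,0,1],
  [0,0,30,0,0,0,1],
  [0,0,20,0,0,0,1],
  [0,0,15,0,0,0,1],
  [0,0,10,0,0,0,1],
  [0,0,6,0,0,0,1],
  [0,0,3,0,0,0,1],
  [0,0,0,0,0,0,1],
], force=20)

```text
time_s: 13.38
position: [0.5566, -0.3397, 0.0308]
tool_rot: [2.409, 2.016, 0.0]
ft_force: [-0.5, -0.2, 0.1]
gripper_width: 0.998
finger_force: 0.0
```

```bash
python3 - <<'E'
from h import *
from plant import bot
s=bot.get_state();print(s["time_s"],s["ft_force"]);move([.556,-.339,.027],80)
d=bot.camera("side");cv2.imwrite("pics/s7.png",cv2.resize(d["img"][110:250,240:400,::-1],None,fx=4,fy=4,interpolation=cv2.INTER_CUBIC))
E
```

```text
13.3833 [-0.46827869 -0.19559079  0.05891575]
shift now-frame [ 0.5 -0.7  3.8] in target frame [ 0.6 -0.7  3.8] rot [ 0.0002  0.0001 -0.003 ]
```

View pics/s7.png

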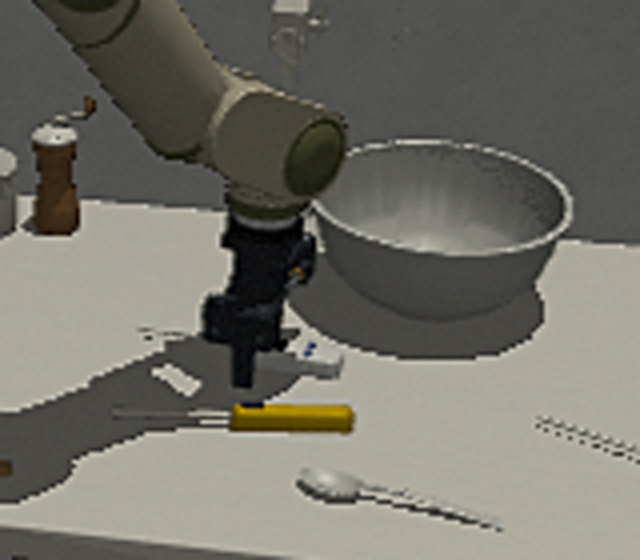

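The gripper straddles the thermometer at crop (300,350). It is clear of the bowl at (320,260) and the lighter at (290,415). I'll lower the last bit and close.

Emit:
play_rows([
  [0,0,2,0,0,0,1],
  [0,0,1.5,0,0,0,1],
  [0,0,0,0,0,0,0.85],
  [0,0,0,0,0,0,0.75],
  [0,0,0,0,0,0,0.65],
  [0,0,0,0,0,0,0.55],
  [0,0,0,0,0,0,0.47],
  [0,0,0,0,0,0,0.3],
  [0,0,0,0,0,0,0],
  [0,0,0,0,0,0,0],
  [0,0,0,0,0,0,0],
  [0,0,0,0,0,0,0],
], force=20)

```text
time_s: 14.43
position: [0.5565, -0.3396, 0.0273]
tool_rot: [2.41, 2.015, 0.0]
ft_force: [0.8, -0.2, 0.5]
gripper_width: 0.438
finger_force: 18.1
```

Emit:
play_rows([
  [0,0,-2,0,0,0,0],
  [0,0,-6,0,0,0,0],
  [0,0,-15,0,0,0,0],
  [0,0,-25,0,0,0,0],
  [0,0,-35,0,0,0,0],
  [0,0,-35,0,0,0,0],
  [0,0,-35,0,0,0,0],
  [0,0,-35,0,0,0,0],
  [0,0,-35,0,0,0,0],
  [0,0,-30,0,0,0,0],
  [0,0,-20,0,0,0,0],
  [0,0,-7,0,0,0,0],
])

```text
time_s: 15.43
position: [0.5566, -0.3397, 0.3114]
tool_rot: [2.406, 2.011, 0.001]
ft_force: [1.3, 0.6, -0.4]
gripper_width: 0.437
finger_force: 18.1
```

```bash
python3 - <<'E'
from h import *
from plant import bot
s=bot.get_state();print(s["time_s"],s["position"],s["ft_force"],s["gripper_width"],s["finger_force"],s["q"])
for n in("side","top"):
    c=bot.camera(n);np.savez(n+"8.npz",**c)
    uv=proj(c,s["position"])[0];print(n,uv)
    u,v=uv.astype(int)
    o=cv2.resize(c["img"][max(v-50,0):v+50,max(0,u-75):u+75,::-1],(600,400),interpolation=cv2.INTER_CUBIC)
    globals()[n]=cv2.resize(o,(400,300))
cv2.imwrite("pics/p8.png",np.hstack([side,top]))
E
```

```text
15.4333 [ 0.55659168 -0.33971841  0.3114143 ] [ 1.34112259  0.57149014 -0.39995553] 0.43740785638788704 18.14997058158042 [-7.29158536e-01  5.44739966e-01  8.85880478e-01 -6.74816903e-05
  1.70505455e+00 -5.51199970e-01]
side [307.97975124 129.78741664]
top [314.67675797 162.75671194]
```

View pics/p8.png

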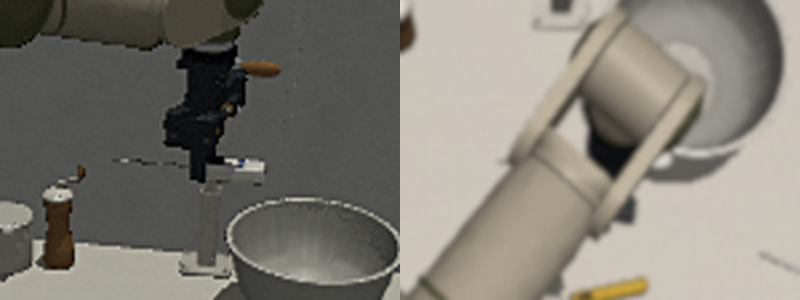

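The thermometer is held with its probe pointing left, tip at about side pixel (275,132). I'll check the tip in the tool frame against the nominal geometry.

```bash
python3 - <<'E'
from h import *
from plant import bot
s=bot.get_state();R=Ro.from_rotvec(s["tool_rot"]).as_matrix();p=np.array(s["position"])
c=load("side8.npz");g=c["img"].astype(float).sum(2)
for a in(134,125,143,60):
    print(a,proj(c,p+R@[a/1e3,0,.0173])[0].round(1), "dy+10:",proj(c,p+R@[a/1e3,.01,.0173])[0].round(1))
d=g-cv2.medianBlur(c["img"],15).astype(float).sum(2)
m=(d>40);m[:120]=0;m[145:]=0;m[:,:262]=0;m[:,303:]=0
for u in range(262,303,2):
    v=np.nonzero(m[:,u])[0]; print(u,v.tolist(),d[120:145,u].max().round(),end="; ")
b=(c["img"].min(2)>140);b[:115]=0;b[150:]=0;b[:,:290]=0;b[:,345:]=0;vu=np.argwhere(b);print("\nbody",vu.min(0),vu.max(0),len(vu))
for x in(-84,-40,21):print(x,[proj(c,p+R@[x/1e3,y,.0073])[0].round(1).tolist() for y in(-.018,.018)])
E
```

```text
134 [273.9 130.1] dy+10: [274.7 129.1]
125 [276.1 130.4] dy+10: [276.9 129.4]
143 [271.7 129.7] dy+10: [272.5 128.8]
60 [292.3 132.7] dy+10: [293.1 131.8]
262 [] 11.0; 264 [] 12.0; 266 [] 6.0; 268 [] 9.0; 270 [] 8.0; 272 [] 9.0; 274 [] 14.0; 276 [] 4.0; 278 [132] 191.0; 280 [] 5.0; 282 [] 13.0; 284 [] 16.0; 286 [] 15.0; 288 [] 5.0; 290 [] 8.0; 292 [133] 42.0; 294 [] 15.0; 296 [] 23.0; 298 [128] 170.0; 300 [129, 130, 131] 200.0; 302 [129, 130, 131, 132, 133] 235.0; 
body [132 317] [149 344] 50
-84 [[328.8, 137.4], [330.9, 133.8]]
-40 [[317.0, 135.7], [319.4, 132.2]]
21 [[301.1, 133.4], [303.7, 130.0]]
```

```bash
cat >> h.py <<'E'
def goal(tip_tool,back,tilt=50,pan=(.536,.0563),ang=16.5,tip=(.006,0,.042)):
    a=np.radians(ang);B=Ro.from_euler("z",a).as_matrix();t=np.radians(tilt)
    x=np.array([-np.cos(t),0,-np.sin(t)]);z=np.array([np.sin(t),0,-np.cos(t)])
    Rt=B@np.c_[x,np.cross(z,x),z];T=np.array([*pan,0])+B@tip
    return T-Rt@(np.array(tip_tool)+[back,0,0]),Rt
E
python3 - <<'E'
from h import *
p,R=goal([.134,0,.0173],.1);print(p);move([.60,.10,.33],80);move(p,Rt=R);print(goal([.134,0,.0173],0)[0])
E
```

```text
[0.67326438 0.09695956 0.23237463]
shift now-frame [440.3 -34.9 -22.4] in target frame [440.5 -33.4 -21.9] rot [ 0.0015  0.001  -0.0034]
shift now-frame [450.4  37.6  75.4] in target frame [-93.7 385.4 229.5] rot [-0.8793 -0.54   -1.8856]
[0.61163263 0.07870341 0.15577018]
```

Emit:
play_rows([
  [15,-1,-2,0,0,0,0],
  [25,-2,-2,0,0,0,0],
  [35,-3,-2,0,0,0,0],
  [38,-3,-2,0,0,0,0],
  [38,-3,-2,0,0,0,0],
  [38,-3,-2,0,0,0,0],
  [38,-3,-2,0,0,0,0],
  [38,-3,-2,0,0,0,0],
  [38,-3,-2,0,0,0,0],
  [38,-3,-2,0,0,0,0],
  [38,-3,-2,0,0,0,0],
  [38,-3,0,0,0,0,0],
])

```text
time_s: 16.53
position: [0.5968, 0.0795, 0.3278]
tool_rot: [-2.408, -2.014, 0.003]
ft_force: [0.9, -0.2, -0.6]
gripper_width: 0.439
finger_force: 18.1
```

Emit:
play_rows([
  [20,-2,0,0,0,0,0],
  [5,0,0,0,0,-0.05,0],
  [0,0,0,0,0,-0.1,0],
  [0,0,0,0,0,-0.11,0],
  [0,0,0,0,0,-0.11,0],
  [0,0,0,0,0,-0.11,0],
  [0,0,0,0,0,-0.11,0],
  [0,0,0,0,0,-0.11,0],
  [0,0,0,0,0,-0.11,0],
  [0,0,0,0,0,-0.11,0],
  [0,0,0,0,0,-0.11,0],
  [0,0,0,0,0,-0.11,0],
])

```text
time_s: 17.53
position: [0.5993, 0.1025, 0.3272]
tool_rot: [-0.932, -2.996, 0.001]
ft_force: [-0.1, 0.3, -0.6]
gripper_width: 0.437
finger_force: 18.1
```

Emit:
play_rows([
  [0,0,0,0,0,-0.11,0],
  [0,0,0,0,0,-0.11,0],
  [0,0,0,0,0,-0.11,0],
  [0,0,0,0,0,-0.11,0],
  [0,0,0,0,0,-0.11,0],
  [0,0,0,0,0,-0.11,0],
  [0,0,0,0,0,-0.11,0],
  [0,0,0,0,0,-0.1,0],
  [0,0,0,0,0,-0.02,0],
  [0,0,0,0,0,0,0],
])

```text
time_s: 18.37
position: [0.5996, 0.1023, 0.3278]
tool_rot: [0.438, -3.108, -0.001]
ft_force: [-0.3, -0.4, -1.1]
gripper_width: 0.442
finger_force: 18.1
```

```bash
python3 - <<'E'
from h import *
from plant import bot
s=bot.get_state();print(s["time_s"],s["position"],s["q"],s["gripper_width"],s["ft_force"])
p,R=goal([.134,0,.0173],.1);move(p,Rt=R)
E
```

```text
18.3667 [0.59964253 0.10225653 0.32784843] [-2.55284830e-02  4.56384784e-01  9.91757984e-01  1.32168415e-04
  1.69625953e+00 -1.87651651e+00] 0.44167706587136185 [-0.2742775  -0.36452464 -1.06493484]
shift now-frame [-69.5 -25.5  95.3] in target frame [ 28.7 -26.  114.3] rot [-0.0025 -0.8753 -0.0077]
```

Emit:
play_rows([
  [0,0,0,0,-0.07,0,0],
  [0,0,0,0,-0.115,0,0],
  [0,0,0,0,-0.115,0,0],
  [0,0,0,0,-0.115,0,0],
  [0,0,0,0,-0.115,0,0],
  [0,0,0,0,-0.115,0,0],
  [0,0,0,0,-0.115,0,0],
  [0,0,0,0,-0.115,0,0],
  [0,0,0,0,0,0,0],
])

```text
time_s: 19.12
position: [0.5977, 0.1019, 0.3262]
tool_rot: [-0.313, 2.251, 0.153]
ft_force: [0.0, -0.1, -2.2]
gripper_width: 0.439
finger_force: 18.2
```

Emit:
play_rows([
  [0,-3,10,0,0,0,0],
  [1,-4,18,0,0,0,0],
  [2,-4,20,0,0,0,0],
  [2,-5,20,0,0,0,0],
  [2,-5,20,0,0,0,0],
  [2,-4,16,0,0,0,0],
  [0,-1,10,0,0,-0.008,0],
  [0,0,0,0,0,0,0],
  [0,0,0,0,0,0,0],
  [0,0,0,0,0,0,0],
])

```text
time_s: 19.95
position: [0.686, 0.0996, 0.2501]
tool_rot: [-0.328, 2.247, 0.145]
ft_force: [-0.7, -0.3, -0.6]
gripper_width: 0.44
finger_force: 18.2
```

```bash
python3 - <<'E'
from h import *
from plant import bot
s=bot.get_state();print(s["time_s"],s["position"],s["q"],s["gripper_width"],s["ft_force"])
p,Rg=goal([.134,0,.0173],.12);move(p,Rt=Rg)
R=Ro.from_rotvec(s["tool_rot"]).as_matrix();p=s["position"]
o=[]
for n in("side","top"):
    c=bot.camera(n);np.savez(n+"9.npz",**c)
    for a in(134,60,21):print(n,a,proj(c,p+R@[a/1e3,0,.0173])[0].round(1))
    u,v=proj(c,p+R@[.1,0,.0173])[0].astype(int);print("crop0",u-33,v-32)
    o.append(cv2.resize(c["img"][v-32:v+33,u-33:u+33,::-1],(396,390),interpolation=cv2.INTER_NEAREST))
cv2.imwrite("pics/p9.png",np.hstack(o))
E
```

```text
19.95 [0.68603892 0.09964862 0.25008785] [-0.12785398  0.42451781  1.5243943   0.73905096  0.47109991 -2.5321649 ] 0.4402396711379391 [-0.74922423 -0.28729015 -0.58838946]
shift now-frame [1.9 1.1 1.4] in target frame [1.9 1.  1.4] rot [-0.0048  0.0027  0.004 ]
side 134 [206.9 156.3]
side 60 [206.  139.3]
side 21 [205.5 130.4]
crop0 173 116
top 134 [195.8 164.8]
top 60 [189.7 148.6]
top 21 [186.3 139.7]
crop0 160 125
```

View pics/p9.png

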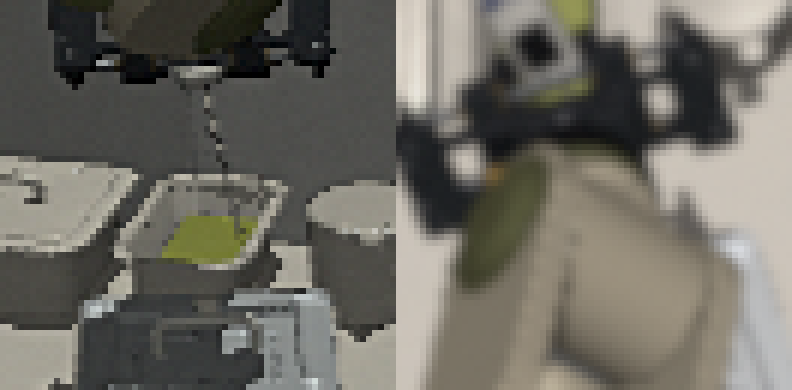

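The side view shows the probe running from (206,130) to its tip near (213,155). It is skewed about 8.5° in the grip, and the 38.5 mm opening agrees with that. I'll turn the tool to compensate, working out the angle first.

```bash
python3 - <<'E'
from h import *
from plant import bot
s=bot.get_state();R=Ro.from_rotvec(s["tool_rot"]).as_matrix();p=s["position"];c=load("side9.npz")
for f in(0,6,8,9,10):
    A=Ro.from_euler("z",-f,degrees=True).as_matrix();q=[proj(c,p+R@A@[a/1e3,0,.0173])[0] for a in(21,60,100,134)];print(f,np.round(q,1).tolist())
g=c["img"][126:162,198:222].astype(int).sum(2);np.set_printoptions(linewidth=200);print(g)
f=np.radians(8.7);pg,Rg=goal(Ro.from_euler("z",-f).apply([.134,0,.0173]),.12)
A=Ro.from_euler("z",f).as_matrix()
t=np.array([.536,.0563,0])
B=Ro.from_euler("z",16.5,degrees=True).as_matrix();T=t+B@[.006,0,.042]
Rt=Rg@A;pp=T-Rg@[.12,0,0]-Rt@Ro.from_euler("z",-f).apply([.134,0,.0173]);move(pp,Rt=Rt)
E
```

```text
0 [[205.5, 130.4], [206.0, 139.3], [206.5, 148.4], [206.9, 156.3]]
6 [[206.1, 130.3], [207.5, 139.1], [209.0, 148.2], [210.2, 156.0]]
8 [[206.2, 130.3], [208.0, 139.0], [209.8, 148.1], [211.3, 155.8]]
9 [[206.3, 130.3], [208.2, 139.0], [210.2, 148.0], [211.9, 155.7]]
10 [[206.4, 130.3], [208.5, 138.9], [210.6, 147.9], [212.4, 155.5]]
[[ 74 156 123  82  74  63  86 100  31   0   5  81 112 114  59  36  51  58  41  65  30  11 232 267]
 [ 64  32  45 210 289 354 358 472 491 518 495 351 117  32  34  47  37  23  31   1 248 250 244 249]
 [ 18  11   0 206 190 364 444 430 372 318 266 189  44   0   0   0   0   2   0   0 234 245 234 239]
 [  0 222 230 223 168 168 220 218 200 189 186 107 230 254 264 266 261 266 262 252 250 234 233 234]
 [225 223 222 217 216 117 178 182 187  55 225 241 238 241 244 246 244 240 247 239 236 233 233 236]
 [220 218 216 215 215 208 173 233 241 186 239 232 243 243 237 234 243 229 239 237 234 230 223 236]
 [210 211 213 210 208 211 206 237 226 389 268 232 228 237 237 230 237 234 232 237 236 232 236 235]
 [211 208 211 215 214 215 203 228 242 359 261 234 233 235 234 236 238 2
[... 2190 characters left out ...]
98 214 221 223]
 [306 306 235 293 300 295 294 294 297 301 302 297 297 304 295 236 459 537 286 123 344 351 351 215]
 [311 305 302 301 296 292 297 296 294 300 297 298 295 290 291 392 510 450 205 115 514 525 504 499]
 [317 297 323 310 305 308 309 296 295 287 292 288 288 281 321 369 413 260 150 141 179 493 507 492]
 [213 203 200 185 217 217 254 324 339 327 299 306 349 376 498 448 270 161 149 163 177 163 467 486]
 [221 221 219 221 218 216 212 190 387 417 468 531 497 405 367 208 157 155 165 184 173 130 461 485]
 [220 221 219 216 217 222 224 215 213 215 212 217 210 196 174 149 160 157 158 185 163 484 499 480]]
shift now-frame [2.  1.1 1.8] in target frame [2.1 0.8 1.8] rot [-0.005   0.0037  0.1559]
```

Emit:
play_rows([
  [0,0,0,-0.005,0.004,0.05,0],
  [0,0,0,0,0,0.06,0],
  [1,0,1,0,0,0.062,0],
  [1,1,1,0,0,0,0],
  [0,0,0,0,0,0,0],
  [0,0,0,0,0,0,0],
])

```text
time_s: 20.55
position: [0.6858, 0.1007, 0.247]
tool_rot: [-0.138, 2.277, 0.239]
ft_force: [-0.3, 0.1, -0.8]
gripper_width: 0.441
finger_force: 18.1
```

```bash
cat >> h.py <<'E'
def go2(back,f=9.6,L=.134,tip=(.006,0,.042),tilt=50):
    "move needed so that the probe, skewed f deg in the grip, lies on the line, 'back' m short of its end"
    f=np.radians(f);_,Rg=goal([0,0,0],0,tilt=tilt);B=Ro.from_euler("z",16.5,degrees=True).as_matrix()
    tipw=np.array([.536,.0563,0])+B@np.array(tip)-Rg@[back,0,0]
    Rt=Rg@Ro.from_euler("z",f).as_matrix();p=tipw-Rg@[L,0,.0173]
    move(p,Rt=Rt);print("insertion dir in tool",Rt.T@Rg[:,0]);return tipw
E
python3 - <<'E'
from h import *
from plant import bot
s=bot.get_state();print(s["time_s"],s["position"],s["q"],s["gripper_width"])
tw=go2(.12);R=Ro.from_rotvec(s["tool_rot"]).as_matrix();p=s["position"]
A=Ro.from_euler("z",-9.6,degrees=True).as_matrix()
c=bot.camera("side");print("pred",[proj(c,p+R@A@[a/1e3,0,.0173])[0].round(1).tolist() for a in(21,60,100,134)],"tip3d",p+R@A@[.134,0,.0173])
B=Ro.from_euler("z",16.5,degrees=True).as_matrix();P0=np.array([.536,.0563,0])
# predicted notch outline (flange top z=.102): lid corners and notch mid
for n,X in dict(notchmid=[.051,0,.098],notch_in=[.041,0,.094],flL=[.079,.086,.102],flR=[.079,-.086,.102],nL=[.079,.008,.102],nR=[.079,-.008,.102],nearR=[-.079,-.086,.102],nearL=[-.079,.086,.102]).items():print(n,proj(c,P0+B@X)[0].round(1))
cv2.imwrite("pics/p10.png",cv2.resize(c["img"][120:200,165:255,::-1],None,fx=6.6,fy=6.6,interpolation=cv2.INTER_NEAREST));np.savez("side10.npz",**c)
E
```

```text
20.55 [0.68582366 0.10072874 0.24696975] [-0.12726879  0.42841136  1.5259517   0.74452181  0.47287585 -2.36784331] 0.4411147483296343
shift now-frame [-0.4  0.  -0.7] in target frame [-0.4  0.  -0.7] rot [-0.0003 -0.0012  0.0011]
insertion dir in tool [ 9.85996037e-01 -1.66768747e-01 -7.74436231e-17]
pred [[205.3, 131.1], [205.7, 140.0], [206.1, 149.1], [206.5, 157.0]] tip3d [0.61584506 0.07985115 0.13329296]
notchmid [207. 168.]
notch_in [207.1 169.9]
flL [186.3 165. ]
flR [227.3 163.2]
nL [205.  164.2]
nR [208.8 164. ]
nearR [229.2 181.1]
nearL [185.1 183.2]
```

View pics/p10.png

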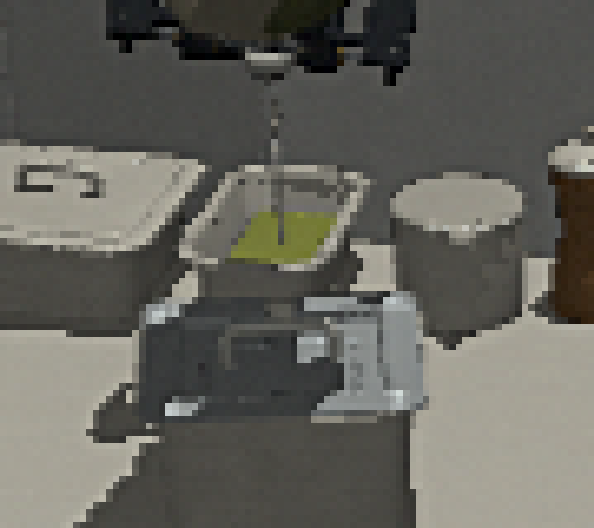

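The probe is now straight, with its tip at (207.1,156.6) against a predicted (206.5,157.0). The notch shows at (207.4,166.5) against a predicted (207,168), so they line up within about 1 mm. I'll slide in along the probe.

Emit:
play_rows([
  [4.5,-0.8,-0.7,0,0,0,0],
  [4.9,-0.83,0,0,0,0,0],
  [4.9,-0.83,0,0,0,0,0],
  [4.9,-0.83,0,0,0,0,0],
  [4.9,-0.83,0,0,0,0,0],
  [4.9,-0.83,0,0,0,0,0],
  [4.9,-0.83,0,0,0,0,0],
  [4.9,-0.83,0,0,0,0,0],
  [2.5,-0.4,0,0,0,0,0],
  [0,0,0,0,0,0,0],
  [0,0,0,0,0,0,0],
])

```text
time_s: 21.52
position: [0.6596, 0.0927, 0.2151]
tool_rot: [-0.136, 2.278, 0.24]
ft_force: [-0.2, 0.3, -1.5]
gripper_width: 0.439
finger_force: 18.1
```

```bash
python3 - <<'E'
from h import *
from plant import bot
s=bot.get_state();print(s["time_s"],s["q"],s["ft_force"],s["gripper_width"])
print(go2(.079))
c=bot.camera("side");P0=np.array([.536,.0563,0])
g=c["img"][154:174,198:220].astype(int).sum(2);np.set_printoptions(linewidth=200);print(g)
t=load("top6.npz");print(c["t"]) if 0 else None
R=Ro.from_rotvec(s["tool_rot"]).as_matrix();A=Ro.from_euler("z",-9.6,degrees=True).as_matrix()
tip=s["position"]+R@A@[.134,0,.0173];print("tip",tip,proj(c,tip),"100",proj(c,s["position"]+R@A@[.1,0,.0173]))
E
```

```text
21.5167 [-0.15040479  0.42953504  1.64054349  0.94689777  0.41133147 -2.60083125] [-0.18353768  0.25938951 -1.49830036] 0.4392722317432725
shift now-frame [-1.4  0.4 -0.2] in target frame [-1.4  0.4 -0.2] rot [-0.0005 -0.0014 -0.0006]
insertion dir in tool [ 9.85996037e-01 -1.66768747e-01 -7.74436231e-17]
[0.590442   0.07242645 0.10251751]
[[316 322 311 305 298 288 294 299 251 265 291 292 297 294 296 289 277 413 459 259 215 231]
 [316 309 310 237 282 293 293 300 246 236 291 293 295 304 297 293 295 469 381 171 200 215]
 [307 300 234 290 298 299 292 302 305 254 293 298 292 300 295 230 459 535 285 129 340 352]
 [300 304 304 294 293 292 297 300 299 240 294 298 298 293 288 393 508 453 207 115 513 523]
 [290 271 290 294 296 301 300 302 308 235 291 298 290 281 323 369 407 262 146 144 177 492]
 [440 426 421 411 250 340 281 328 359 245 294 310 356 373 501 442 271 166 153 160 170 161]
 [275 230 216 214 206 217 209 201 148 272 462 527 502 398 373 208 159 155 156 183 180 129]
 [205 216 209 213 212 220 221 218 212 221 225 214 208 194 172 156 157 156 159 184 167 482]
 [214 224 221 222 220 222 225 
[... 463 characters left out ...]
263 267 219 209 199 189 176 183 216 202 212 218 226]
 [219 225 165 188 202 199 202 200 211 219 230 216 214 202 513 543 485 239 168 187 191 190]
 [186 230 254 281 281 279 286 285 283 281 278 285 276 337 326 297 279 438 470 212 125 128]
 [183 249 232 219 212 212 198 197 190 180 192 168 147 141 340 341 261 310 317 424 449 449]
 [251 238 163 161 175 169 171 117 145 164 170 147 172 148 486 592 359 222 295 470 483 435]
 [232 238 191 198 204 204 234 193 154 168 171 172 164 129 418 443 325 222 289 407 337 396]
 [210 238 176 171 167 172 175 177 177 170 176 178 161 132 437 469 334 221 300 421 422 418]]
tip [0.58955885 0.07207772 0.10142889] [[206.98362653 166.71367653]] 100 [[206.6129005 158.809589 ]]
```

The path is clear so far, but q6 is heading for its limit (-2.60 of -2.88) as q5 gets small. I'll fit the arm's kinematics to the recorded poses and choose a tilt that stays in range.

```bash
cat > kin.py <<'E'
from h import *
from scipy.optimize import least_squares
D=[([-1.37,.381,1.298,0,1.464,-.215],[.222,-.503,.263]),
([.42334589,.53505493,1.21343855,0,1.39329317,.60250],[.49956795,.35398307,.20367]),
([-.726162,.540463,1.142375,0,1.46028,-.55956],[.53646,-.319225,.223997]),
([-.729158536,.544739966,.885880478,0,1.70505,-.5512],[.55659,-.33972,.311414]),
([-.0255,.456384784,.991757984,0,1.69626,-1.87652],[.59964253,.10225653,.32784843]),
([-.127854,.424518,1.5243943,.739051,.4711,-2.53216],[.68603892,.09964862,.25008785]),
([-.12726879,.42841136,1.5259517,.74452181,.47287585,-2.36784331],[.68582366,.10072874,.24696975]),
([-.15040479,.42953504,1.64054349,.94689777,.41133147,-2.60083125],[.6596,.0927,.2151])]
E=Ro.from_euler
def fk(q,k):
    dy,h,L1,a1,L2,a2,Lt,at=k
    A=E("z",q[0]);B=A*E("y",q[1]);C=B*E("y",q[2]);F=C*E("z",q[3])*E("y",q[4]);G=F*E("z",q[5])
    return A.apply([0,dy,h])+B.apply([a1,0,L1])+C.apply([a2,0,L2])+F.apply([at,0,Lt]),G
f=least_squares(lambda k:np.ravel([fk(q,k)[0]-p for q,p in D]),[.1,.2,.4,0,.4,0,.2,0]);k=f.x
T=Ro.from_rotvec([-.136,2.278,.24]);Fx=fk(D[7][0],k)[1].inv()*T
lo=np.array([-3.11,-.89,.22,-1.42,.17,-2.88]);hi=np.array([3.11,2.33,2.48,4.56,2.85,2.88])
def ik(p,R,q0):
    def e(q):
        a,b=fk(q,k);return np.r_[(a-p)*5,((b*Fx).inv()*R).as_rotvec()]
    return least_squares(e,q0,bounds=(lo,hi))
def pose(back,tilt,tip,f=9.6,L=.134):
    Rg=goal([0,0,0],0,tilt=tilt)[1];B=E("z",16.5,degrees=True).as_matrix()
    t=np.array([.536,.0563,0])+B@np.array(tip)-Rg@[back,0,0]
    return t-Rg@[L,0,.0173],Ro.from_matrix(Rg@E("z",np.radians(f)).as_matrix())
E
python3 - <<'E'
from kin import *
print("rms mm",np.sqrt(np.mean(f.fun**2))*1e3,k.round(3))
for q,r in((D[0][0],[-3.073,-.648,0]),(D[5][0],[-.328,2.247,.145]),(D[6][0],[-.138,2.277,.239])):
    print("rot chk",((fk(q,k)[1]*Fx).inv()*Ro.from_rotvec(r)).magnitude())
for tilt in(50,45,40,36):
    t=np.tan(np.radians(tilt))
    for z in(.042,.050):
        x=.0515-(.096-z)/t
        q=np.array(D[7][0])
        for b in(.08,.06,.04,.02,0):
            r=ik(*pose(b,tilt,(x,0,z)),q);q=r.x
        print(tilt,z,round(x*1e3,1),q.round(3),"err",np.sqrt(2*r.cost).round(5))
E
```

```text
rms mm 0.080345248331785 [ 0.117  0.131  0.536 -0.     0.351  0.103  0.225 -0.   ]
rot chk 0.0005603376703470851
rot chk 0.000593301500157589
rot chk 0.0006882283927786813
50 0.042 6.2 [-0.183  0.449  1.795  1.177  0.358 -2.88 ] err 0.06765
50 0.05 12.9 [-0.18   0.446  1.78   1.182  0.362 -2.88 ] err 0.04982
45 0.042 -2.5 [-0.184  0.464  1.794  1.142  0.361 -2.867] err 0.0
45 0.05 5.5 [-0.176  0.46   1.764  1.062  0.371 -2.775] err 0.0
40 0.042 -12.9 [-0.171  0.471  1.753  0.835  0.394 -2.56 ] err 0.0
40 0.05 -3.3 [-0.162  0.469  1.72   0.77   0.413 -2.484] err 0.0
36 0.042 -22.8 [-0.162  0.477  1.726  0.645  0.439 -2.375] err 0.0
36 0.05 -11.8 [-0.152  0.478  1.688  0.594  0.464 -2.311] err 0.0
```

```bash
cat >> kin.py <<'E'
def pose2(back,tilt,yaw,ztip,f=9.6,L=.134,z0=.0173,mid=(.0515,0,.096)):
    "probe line through mid (pan frame), tip at height ztip on it, drawn back along it"
    t=np.radians(tilt);B=E("z",16.5,degrees=True);Y=B*E("z",np.radians(yaw))
    x=np.array([-np.cos(t),0,-np.sin(t)]);z=np.array([np.sin(t),0,-np.cos(t)])
    Rg=(Y*Ro.from_matrix(np.c_[x,np.cross(z,x),z])).as_matrix()
    m=np.array([.536,.0563,0])+B.apply(mid);s=(mid[2]-ztip)/np.sin(t)
    tip=m+Rg[:,0]*(s-back)
    return tip-Rg@[L,0,z0],Ro.from_matrix(Rg@E("z",np.radians(f)).as_matrix()),B.inv().apply(tip-[.536,.0563,0])
E
python3 - <<'E'
from kin import *
for tilt in(44,46,48):
  for yaw in(0,-5,-8):
    for z in(.045,.05):
        q=np.array(D[7][0]);m=0
        for b in(.08,.07,.06,.05,.04,.03,.02,.01,0):
            p,R,tp=pose2(b,tilt,yaw,z);r=ik(p,R,q);m=max(m,np.abs(r.x-q).max());q=r.x
        print(tilt,yaw,z,tp.round(4),q.round(2),np.sqrt(2*r.cost).round(4),"maxstep",m.round(2))
E
```

```text
44 0 0.045 [-0.0013 -0.      0.045 ] [-0.18  0.46  1.77  1.05  0.37 -2.77] 0.0 maxstep 0.31
44 0 0.05 [ 0.0039 -0.      0.05  ] [-0.17  0.46  1.76  1.    0.38 -2.71] 0.0 maxstep 0.34
44 -5 0.045 [-0.0011  0.0046  0.045 ] [-0.16  0.46  1.78  0.99  0.29 -2.63] 0.0 maxstep 0.47
44 -5 0.05 [0.004  0.0042 0.05  ] [-0.15  0.46  1.76  0.93  0.3  -2.57] 0.0 maxstep 0.5
44 -8 0.045 [-0.0008  0.0074  0.045 ] [-0.14  0.46  1.78  0.92  0.25 -2.52] 0.0 maxstep 0.58
44 -8 0.05 [0.0043 0.0066 0.05  ] [-0.14  0.46  1.76  0.86  0.26 -2.45] 0.0 maxstep 0.61
46 0 0.045 [ 0.0022 -0.      0.045 ] [-0.18  0.46  1.79  1.16  0.36 -2.88] 0.0041 maxstep 0.23
46 0 0.05 [ 0.0071 -0.      0.05  ] [-0.18  0.46  1.77  1.13  0.37 -2.84] 0.0 maxstep 0.26
46 -5 0.045 [0.0024 0.0043 0.045 ] [-0.16  0.46  1.8   1.16  0.28 -2.8 ] 0.0 maxstep 0.39
46 -5 0.05 [0.0072 0.0039 0.05  ] [-0.16  0.46  1.78  1.09  0.29 -2.73] 0.0 maxstep 0.43
46 -8 0.045 [0.0027 0.0069 0.045 ] [-0.15  0.46  1.8   1.12  0.23 -2.72] 0.0 maxstep 0.51
46 -8 0.05 [0.0075 0.0062 0.05  ] [-0.14  0.46  1.78  1.04  0.24 -2.64] 0.0 maxstep 0.54
48 0 0.045 [ 0.0056 -0.      0.045 ] [-0.18  0.45  1.79  1.17  0.36 -2.88] 0.0323 maxstep 0.14
48 0 0.05 [ 0.0101 -0.      0.05  ] [-0.18  0.45  1.78  1.17  0.36 -2.88] 0.0209 maxstep 0.17
48 -5 0.045 [0.0058 0.004  0.045 ] [-0.16  0.45  1.8   1.24  0.28 -2.88] 0.0161 maxstep 0.3
48 -5 0.05 [0.0102 0.0036 0.05  ] [-0.16  0.45  1.79  1.24  0.28 -2.88] 0.0047 maxstep 0.34
48 -8 0.045 [0.006  0.0064 0.045 ] [-0.15  0.46  1.81  1.28  0.23 -2.88] 0.0075 maxstep 0.42
48 -8 0.05 [0.0105 0.0058 0.05  ] [-0.15  0.45  1.8   1.25  0.23 -2.85] 0.0 maxstep 0.46
```

```bash
python3 - <<'E'
from kin import *
for b in(.078,0):
    p,R,tp=pose2(b,44,0,.05);print(b,tp.round(4));move(p,Rt=R.as_matrix())
E
```

```text
0.078 [ 0.06   -0.      0.1042]
shift now-frame [-5.5  1.1 15.3] in target frame [-7.1  1.4 14.6] rot [ 0.017   0.1021 -0.0005]
0 [ 0.0039 -0.      0.05  ]
shift now-frame [ 71.  -11.9   7.2] in target frame [ 69.9 -11.6  14.6] rot [ 0.017   0.1021 -0.0005]
```

Emit:
play_rows([
  [-6.5,1.1,0,0,0,0,0],
  [0,0,3.8,0.004,0.0255,0,0],
  [0,0,3.8,0.004,0.0255,0,0],
  [0,0,3.8,0.004,0.0255,0,0],
  [0,0,3.8,0.005,0.0255,0,0],
  [0,0,0,0,0,0,0],
  [0,0,0,0,0,0,0],
  [0,0,0,0,0,0,0],
])

```text
time_s: 22.23
position: [0.6743, 0.0973, 0.2099]
tool_rot: [-0.143, 2.38, 0.218]
ft_force: [-0.4, -0.4, -0.6]
gripper_width: 0.441
finger_force: 18.1
```

```bash
python3 - <<'E'
from kin import *
from plant import bot
s=bot.get_state();print(s["time_s"],s["q"],s["ft_force"])
p,R,tp=pose2(.078,44,0,.05);move(p,Rt=R.as_matrix())
c=bot.camera("side");np.savez("side11.npz",**c)
A=Ro.from_euler("z",-9.6,degrees=True).as_matrix();R=Ro.from_rotvec(s["tool_rot"]).as_matrix()
print([proj(c,s["position"]+R@A@[a/1e3,0,.0173])[0].round(1).tolist() for a in(60,100,134)])
g=c["img"][146:172,199:218].astype(int).sum(2);np.set_printoptions(linewidth=200);print(g)
E
```

```text
22.2333 [-0.12455068  0.45880937  1.54219033  0.62328509  0.49834143 -2.27070115] [-0.43722412 -0.37164155 -0.59922078]
shift now-frame [ 0.1 -0.   0.2] in target frame [ 0.1 -0.   0.2] rot [ 0.0005  0.0003 -0.0007]
[[206.1, 149.1], [206.5, 158.0], [206.9, 165.7]]
[[411 412 371 350 358 373 368 259 332 346 343 353 358 370 368 371 375 279 454]
 [488 384 185 333 368 232 320 389 218 213 225 224 229 230 226 336 357 229 260]
 [436 320 326 366 371 366 373 414 292 338 247 218 222 225 224 223 214 334 205]
 [344 310 334 367 368 364 370 336 281 341 341 336 338 343 232 208 333 234 262]
 [318 312 322 355 365 364 387 278 226 327 332 331 327 332 329 333 339 208 364]
 [317 312 316 349 365 353 377 214 230 327 335 338 331 327 330 327 325 353 475]
 [318 309 303 338 317 287 293 274 237 289 294 330 305 302 316 305 295 445 490]
 [325 312 303 257 289 287 293 257 254 294 291 294 289 298 293 283 316 492 481]
 [321 311 305 297 294 293 298 249 261 290 292 291 296 290 289 277 413 465 256]
 [312 308 243 287 293 291 299 246 234 294 298 293 296 304 287 294 467 382 167]
 [310 235 289 296 291 288 300 303 252 291 300
[... 519 characters left out ...]
21 217 217 221 222 231 235 197 221 220 203 179 169 160 251 209 177]
 [229 232 228 231 225 231 229 235 223 197 206 215 195 178 160 152 170 175 163]
 [185 172 170 169 172 170 178 187 169 190 169 171 163 150 139 140 142 136 145]
 [176 172 179 172 169 166 211 260 260 253 206 174 155 465 494 488 492 422 414]
 [187 180 183 186 189 187 139 251 266 264 227 208 193 208 201 203 201 199 261]
 [224 172 189 195 200 199 205 211 219 229 222 205 242 238 235 227 264 249 313]
 [239 258 277 281 278 283 287 284 280 275 279 273 258 247 237 220 247 432 443]
 [250 236 216 209 217 197 196 190 180 192 171 141 345 359 348 273 224 302 419]
 [242 163 159 166 171 175 117 143 160 176 141 138 468 503 584 367 215 295 458]]
```

Emit:
play_rows([
  [0,0,0,0,0,0.018,0],
  [4.9,-0.9,0,0,0,0,0],
  [4.9,-0.9,0,0,0,0,0],
  [4.9,-0.9,0,0,0,0,0],
  [3,-0.55,0,0,0,0,0],
  [3,-0.55,0,0,0,0,0],
  [3,-0.55,0,0,0,0,0],
  [0,0,0,0,0,0,0],
])

```text
time_s: 22.95
position: [0.6573, 0.0923, 0.1925]
tool_rot: [-0.121, 2.384, 0.227]
ft_force: [-0.4, -0.6, -0.8]
gripper_width: 0.44
finger_force: 18.1
```

```bash
python3 - <<'E'
from kin import *
from plant import bot
s=bot.get_state();print(s["time_s"],s["q"],s["ft_force"],s["wrist_torque"])
p,R,tp=pose2(.078,44,0,.05,f=10.6);move(p,Rt=R.as_matrix())
c=bot.camera("side");np.savez("side12.npz",**c)
A=Ro.from_euler("z",-10.6,degrees=True).as_matrix();R=Ro.from_rotvec(s["tool_rot"]).as_matrix()
print([proj(c,s["position"]+R@A@[a/1e3,0,.0173])[0].round(1).tolist() for a in(60,100,134)])
g=c["img"][150:172,199:218].astype(int).sum(2);np.set_printoptions(linewidth=200);print(g)
E
```

```text
22.95 [-0.13850902  0.45642688  1.61065794  0.71290064  0.45508479 -2.36067787] [-0.43244412 -0.57575712 -0.82535243] [-0.05374736  0.25829531 -0.01109787]
shift now-frame [-24.3   4.5  -0. ] in target frame [-24.3   4.5  -0. ] rot [ 0.0003 -0.0011 -0.0017]
[[206.4, 154.6], [206.8, 163.6], [207.1, 171.3]]
[[315 313 319 353 367 362 380 265 319 334 333 331 329 326 331 332 341 211 365]
 [312 316 311 352 367 348 361 266 250 328 332 337 334 330 328 327 328 344 469]
 [323 313 305 339 321 290 287 320 241 283 291 333 308 299 311 310 299 447 487]
 [321 313 299 257 291 288 286 386 256 282 293 291 293 295 293 285 314 490 485]
 [318 311 304 296 293 289 288 390 272 282 295 293 292 294 293 279 417 462 256]
 [313 304 241 285 294 295 295 275 242 291 290 293 295 297 289 290 473 379 167]
 [306 236 290 297 294 294 303 245 262 302 302 302 298 296 230 464 535 289 131]
 [300 298 297 300 296 299 307 247 232 293 295 300 294 292 391 506 453 202 118]
 [275 311 310 303 307 314 313 249 228 295 297 289 290 319 372 414 263 150 147]
 [437 243 178 224 220 261 276 248 234 302 313 355 377 501 446 271 163 149 156]
 [2
[... 245 characters left out ...]
19 218 218 219 226 202 227 224 229 221 207 177 170 161 250 209 181]
 [231 227 229 233 229 227 231 193 227 222 213 207 189 182 172 165 174 180 163]
 [183 172 169 170 167 168 179 184 221 186 167 175 171 176 179 161 168 163 170]
 [176 173 173 174 171 169 212 254 254 259 203 174 173 168 155 151 477 256 167]
 [182 184 181 183 189 187 147 255 240 262 224 200 202 187 180 179 211 210 215]
 [227 163 181 198 201 201 199 214 197 223 225 212 199 514 541 488 237 177 190]
 [239 261 276 285 286 279 288 278 284 276 281 279 336 330 289 285 433 471 208]
 [243 238 220 211 216 199 196 189 186 190 176 150 140 338 342 258 313 322 427]
 [237 163 157 170 175 165 117 151 168 171 141 172 151 485 588 361 221 296 468]]
```

The probe enters at about u=207, centred in the notch, and the force is unchanged. On to the final depth.

Emit:
play_rows([
  [4.9,-0.9,0,0,0,0,0],
  [4.9,-0.9,0,0,0,0,0],
  [4.9,-0.9,0,0,0,0,0],
  [4.9,-0.9,0,0,0,0,0],
  [4.9,-0.9,0,0,0,0,0],
  [0,0,0,0,0,0,0],
])

```text
time_s: 23.5
position: [0.6401, 0.0874, 0.1753]
tool_rot: [-0.121, 2.384, 0.227]
ft_force: [-0.4, -0.7, -1.3]
gripper_width: 0.44
finger_force: 18.1
```

Emit:
play_rows([
  [4.9,-0.9,0,0,0,0,0],
  [4.9,-0.9,0,0,0,0,0],
  [4.9,-0.9,0,0,0,0,0],
  [4.9,-0.9,0,0,0,0,0],
  [4.9,-0.9,0,0,0,0,0],
  [3.5,-0.6,0,0,0,0,0],
  [0,0,0,0,0,0,0],
  [0,0,0,0,0,0,0],
  [0,0,0,0,0,0,0],
])

```text
time_s: 24.25
position: [0.6213, 0.0818, 0.1565]
tool_rot: [-0.122, 2.382, 0.226]
ft_force: [-0.2, 0.1, -0.6]
gripper_width: 0.437
finger_force: 18.1
```

```bash
python3 - <<'E'
from kin import *
from plant import bot
s=bot.get_state();print(s["time_s"],s["q"],s["ft_force"],s["wrist_torque"],s["finger_force"],s["gripper_width"])
p,R,tp=pose2(0,44,0,.05,f=10.6);print(tp);move(p,Rt=R.as_matrix())
c=bot.camera("side");np.savez("side13.npz",**c)
A=Ro.from_euler("z",-10.6,degrees=True).as_matrix();R=Ro.from_rotvec(s["tool_rot"]).as_matrix()
print([proj(c,s["position"]+R@A@[a/1e3,0,.0173])[0].round(1).tolist() for a in(21,60,70)])
cv2.imwrite("pics/p13.png",cv2.resize(c["img"][125:205,165:255,::-1],None,fx=6.6,fy=6.6,interpolation=cv2.INTER_NEAREST))
E
```

```text
24.25 [-0.17201494  0.46120901  1.75272732  0.99143937  0.37764692 -2.6844442 ] [-0.20210122  0.1149853  -0.55819089] [-0.04746409  0.28179818  0.04396857] 18.14689262624597 0.4374648329417489
[ 3.86560557e-03 -1.64082403e-17  5.00000000e-02]
shift now-frame [ 1.2 -0.4  0.1] in target frame [ 1.2 -0.4  0.1] rot [ 0.0001  0.0005 -0.001 ]
[[206.5, 157.5], [206.9, 166.3], [207.0, 168.6]]
```

View pics/p13.png

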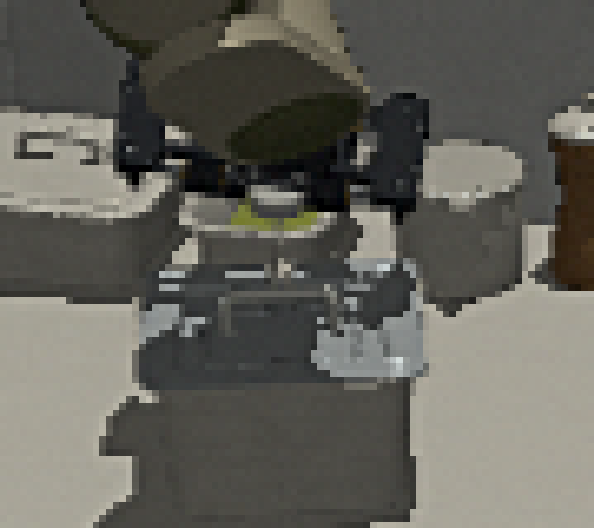

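The lid and pan have not moved, and the probe passes through the notch at crop (283,268). The side camera looks almost along the tight direction, so I'll check that clearance with depth, comparing the probe and lid against my model.

```bash
python3 - <<'E'
from kin import *
B=E("z",16.5,degrees=True);P0=np.array([.536,.0563,0])
def cam(c,X): return (np.atleast_2d(X)@c["R"].T+c["t"])[:,2]
for n,pos,rot,f in(("side10",[.68582366,.10072874,.24696975],[-.138,2.277,.239],9.6),("side11",[.6743,.0973,.2099],[-.143,2.38,.218],10.6),("side12",[.6573,.0923,.1925],[-.121,2.384,.227],10.6)):
    c=load(n+".npz");R=Ro.from_rotvec(rot);A=E("z",-f,degrees=True);r=[]
    for a in np.linspace(.03,.13,60):
        X=pos+R.apply(A.apply([a,0,.0173]));u,v=proj(c,X)[0]
        w=[(abs(c["depth"][int(round(v)),int(round(u))+k]-cam(c,X)[0]),c["depth"][int(round(v)),int(round(u))+k]-cam(c,X)[0]) for k in(0,1)]
        e=min(w)[1]
        if abs(e)<.012:r.append((a,e))
    r=np.array(r);print(n,len(r),"probe depth err mm",np.median(r[:,1])*1e3,np.mean(r[:,1])*1e3,"slope",np.polyfit(r[:,0],r[:,1]*1e3,1))
    # lid flange right/left strips and panel, predicted planes
    for nm,xs,ys,z in(("flangeR",np.linspace(-.06,.06,20),[-.078,-.074,-.07],.102),("flangeL",np.linspace(-.06,.06,20),[.078,.074,.07],.102),("panel",np.linspace(-.03,.03,15),np.linspace(-.04,.04,9),.094)):
        X=P0+B.apply([[x,y,z] for x in xs for y in ys]);uv=proj(c,X).round().astype(int);e=c["depth"][uv[:,1],uv[:,0]]-cam(c,X);e=e[np.abs(e)<.015];print("  ",nm,len(e),np.median(e)*1e3)
    # lid body thermometer
E
```

```text
side10 48 probe depth err mm -2.0231582414754756 -1.6304254487214027 slope [12.97519222 -2.68676737]
   flangeR 59 1.5504536501573796
   flangeL 60 1.1844830163726394
   panel 130 1.605356185813256
side11 51 probe depth err mm -0.7353063216493094 -1.2082928405794346 slope [-16.89148527   0.15790216]
   flangeR 56 -0.10251513320513883
   flangeL 59 1.9963832813838511
   panel 132 0.7298196795680889
side12 47 probe depth err mm -0.21143697964820518 0.6605528010332052 slope [3.28161198 0.3983197 ]
   flangeR 60 1.6327203832670056
   flangeL 60 -0.11216793650858925
   panel 133 1.9796405143570617
```

The probe and lid depths both agree with the model to about 1 mm, against a gap of about 2.6 mm, so the probe hangs free. I'll let it settle briefly and hand in.

Emit:
play_rows([
  [0,0,0,0,0,0,0],
  [0,0,0,0,0,0,0],
  [0,0,0,0,0,0,0],
  [0,0,0,0,0,0,0],
  [0,0,0,0,0,0,0],
  [0,0,0,0,0,0,0],
])

```text
time_s: 24.8
position: [0.6209, 0.0818, 0.156]
tool_rot: [-0.121, 2.383, 0.227]
ft_force: [-0.7, -0.1, -1.1]
gripper_width: 0.44
finger_force: 18.1
```

```bash
python3 -c "
from plant import bot
print(bot.close_job())"
```

```text
the job is handed in; nothing more can be done
None
```

I handed the job in at 24.8 s (no verdict came back): the lid is seated level on the pan, and the gripper is holding the thermometer through the notch, its tip by calculation about 5 mm off the pan's centre axis and halfway down, with no contact showing in the force readings and an estimated gap to the notch edges of about 2.6 mm.

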